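Index a flange by three turns of the crank and pin it

TASK

The flange on the indexing head is to be stepped on to its next hole: fit the loose crank squarely and fully down on the square shaft on top of the head, then wind it exactly three full turns clockwise (seen from above), without running past, so that the arm ends where it was fitted, its pin hole over the same plate hole. Then take the index pin, the one with the plain cylindrical head, from the wooden block and push it fully home through the hole of the crank arm into the index plate, and let go. Leave everything else where it is.

Things in the scene. Friction and masses are not known exactly. Their poses are not given: they have to be found in the camera images.
- machine: Indexing head, fixed: grey cast drum, foot and upright worm housing under a level dark round index plate, 150 mm across, 8 mm thick, its top 173 mm over the bench. Origin on the bench below the plate's centre, z up. Twelve through holes, 14 mm, on a 60 mm radius, at 0, 30 .. 330 degrees from its x axis. Drum and flange lie under the plate's +x side, below 135 mm; foot x -53 to 153, y -68 to 44 mm.
- shaft_seat (a point): Centre of the collar on which the crank arm rests when fully down, 176 mm over the bench, 3 mm above the index plate. From here the square shaft stands up 33 mm: 19 mm across its flats, the top 7 mm tapering to 11 mm. Axes as the machine's.
- worm_shaft (a joint): Angle of the square shaft in rad, growing clockwise seen from above, not wrapped (a full turn is 6.283). It starts at 0, its flats parallel to the machine's x and y, turns without stops against 0.12 N m of friction and stays where it is left. Its worm turns the flange 10 degrees a turn. Nothing on the machine shows the count.
- crank_hub (a point): Middle of the hub of the loose crank (0.45 kg, lying flat, grip up): a 40 mm square block, 19 mm up and down from here, on a steel arm 36 mm wide, 12 mm thick, whose underside is 31 mm below here. x runs along the arm to the grip, z up; the arm reaches 88 mm to +x, 77 mm to -x. Square 20.2 mm socket, open below, 45 mm deep, flats along the arm: fits four ways, 3.5 degrees play each way.
- crank_grip (a point): Centre of the crank's black turning grip, an upright cylinder 25 mm in diameter and 62 mm high that spins freely on its stud, 70 mm from the hub's axis. This point is 50 mm over the arm's underside, 19 mm higher than the hub's middle. Axes as the crank's.
- crank_hole (a point): Centre of the mouth of the crank's pin hole, 60 mm from the hub's axis on the side away from the grip: 13.8 mm in diameter, straight through arm and a 34 x 36 x 10 mm bush block on top of it, 22 mm deep in all. With the crank on the shaft the plate's top is 25 mm below this point. Axes as the crank's.
- index_pin_head (a point): Middle of the index pin's head: plain black upright cylinder 25 mm in diameter, 45 mm high. Below it a steel shank 12 mm in diameter, 50 mm long, its last 5 mm tapering to 6 mm; 0.12 kg. It stands in one of the wooden block's holes, its head on the block's top. Fully home in the crank its head rests on the arm's bush, this point 22.5 mm over crank_hole.
- pin_block: Fixed wooden block 180 x 52 x 58 mm with three upright pins, origin under its centre, x along its length. Its holes are 14.4 mm wide, at x = -58, 0 and 58 mm; which pin stands in which hole changes.
- tee_pin_head (a point): A pin that is not wanted, in the same block: steel head with a level cross bar 56 mm long; this point is 65 mm over its tip. Leave it.
- ball_pin_head (a point): A pin that is not wanted, in the same block: black ball head, 31 mm; this point is the ball's centre. Leave it.
- vee_block_mid (a point): Steel vee block 66 x 36 x 42 mm, its middle. A bystander, close to the crank.
- square_mid (a point): Engineer's square, stock 90 x 22 x 14 mm, thin blade 120 mm long. A bystander, close to the pin block.
- spanner_grip (a point): Steel spanner 180 mm long, lying. A bystander.
- chuck_key_mid (a point): Chuck key with a 110 mm cross bar, about 115 mm long, lying. A bystander.
- oil_can_mid (a point): Green oil can, 84 mm in diameter and 100 mm high, thin spout up to 165 mm. A bystander.
- blank_mid (a point): Spare aluminium flange, 100 mm in diameter, 32 mm high. A bystander.
- parallels_mid (a point): Pair of steel parallels side by side, 140 x 25 x 28 mm. A bystander.
Things that resemble listed ones, but are neither listed nor needed, are in the scene too. What is shaped like the part that bears crank_hub but purple or yellow is not meant.

How it is judged (in metres and radians):
On the way, in this order (a step that is already met when the one before it is completed fails the run):
1. the crank is fully down on the square shaft, before the shaft has been turned by more than about 20 degrees (horizontal distance between crank_hub and shaft_seat below 0.004 m and z of crank_hub in the frame of shaft_seat between 0.027 and 0.035 m and angle between crank_hub's own z axis and vertical below 0.06 rad and value of joint worm_shaft between -0.35 and 0.35 rad), for 0.2 s.
2. three full turns are wound and the crank stands still there, to 7.5 degrees (horizontal distance between crank_hub and shaft_seat below 0.004 m and z of crank_hub in the frame of shaft_seat between 0.027 and 0.035 m and angle between crank_hub's own z axis and vertical below 0.06 rad and value of joint worm_shaft between 18.72 and 18.98 rad and velocity of joint worm_shaft between -0.1 and 0.1 rad/s), for 0.2 s.
At the end, for the whole second after the job is handed in: The crank is fully down on the shaft (to 4 mm), the shaft stands still at three full turns clockwise from its start (to 7.5 degrees), and the index pin is upright in the crank arm's hole with its head resting on the arm's bush (to 4 mm), its shank through the index plate; nothing is held (horizontal distance between crank_hub and shaft_seat below 0.004 m and z of crank_hub in the frame of shaft_seat between 0.027 and 0.035 m and angle between crank_hub's own z axis and vertical below 0.06 rad and value of joint worm_shaft between 18.72 and 18.98 rad and horizontal distance between index_pin_head and crank_hole below 0.004 m and z of index_pin_head in the frame of crank_hole between 0.018 and 0.0265 m and angle between index_pin_head's own z axis and vertical below 0.08 rad and velocity of joint worm_shaft between -0.03 and 0.03 rad/s); the robot touches nothing.
It fails at once if the shaft is wound more than 15 degrees past three turns (value of joint worm_shaft above 19.112 rad).
It fails at once if another pin or any other loose thing is shifted by more than 25 mm (distance of any of tee_pin_head, ball_pin_head, vee_block_mid, square_mid, spanner_grip, chuck_key_mid, oil_can_mid, blank_mid, parallels_mid from where it was at the start of the episode above 0.025 m).
It also fails if it takes over 72 s, if anything falls off the work surface, if the arm or the gripper's body presses on something with over 40 N, if the wrist force passes 120 N, or if a joint passes its speed limit or range.

ROBOT

A 6-joint arm with a two-finger parallel gripper is mounted at the origin on the work surface. World frame = base frame: x ahead of the robot, y to its left, z up, the work surface at z = 0. Lengths are in mm, angles in rad, forces in N, time in s.
With the tool pointing down it reaches from about 325 to 1000 mm from the base axis. Payload 5.1 kg.
Tool frame: the origin (TCP) lies between the finger pads; the fingertips stand 11 mm ahead of it and the grasp point (between the pads) lies 8 mm behind it; z points along the fingers, x is the direction in which the jaws open and shut, and the axes are right-handed (so a half turn about z gives the same grasp; the last joint's range is limited). The gripper opens to 85 mm and grips with 20 to 120 N. Pads are 22 mm wide; open, the fingers measure 114 mm over their backs; the gripper's body (76 mm by 85 mm) begins 54 mm behind the grasp point. The pads swing forward as they close: fully open they stand 13 mm farther back than shut.
Start: joints at [-1.255, 0.124, 1.65, -0, 1.367, -0.083], TCP at [252.371, -598.994, 242.322] pointing down, gripper open.
Joint ranges: [-2.61, 2.61], [-1.02, 2.33], [0.03, 2.71], [-1.35, 4.49], [0.32, 2.68], [-2.91, 2.91]. Speed limits (rad/s): [2.57, 2.57, 3.14, 3.14, 3.14, 3.14].

INTERFACE

Orientations are given as a unit quaternion [w, x, y, z].
In Python, from rig import r gives the robot as it stands.
- The arm moves only by the tool carry_out, never from a script. Its argument "motion" is a list of rows, each a list of 5 numbers: the finger opening in cm, from 0 to 8.54, then the shift along the tool's x, y, z in cm, then the turn about the tool's z in rad. In form: [[fingers, tx, ty, tz, spin], ...]. A call has 1 to 10 rows; each row shifts and turns the commanded pose from where the row before left it, along the tool's axes as they then stand; what a row does not reach is not made up. A row lasts 1/8 s, in which the tool goes at most 62.5 mm and 10.7 degrees, less where a joint would pass 70% of its speed; a pose out of reach is approached as far as the arm can. A call with a gripper value outside its range is refused whole. The fingers move at their own pace and stop on an object; "force" is the grip in N (left out, the last holds). Time passes only in rows, so rows that do not move let the fingers close. It gives the time, the measured TCP pose, the force and the opening at its end, in the units of the state.
- r.read_state(): the state, without advancing time (a new reading comes with each control period).
- r.capture(name): name is "side" or "top"; returns the picture (480x640x3 uint8, red, green, blue); there is no depth.
- r.get_calibration(name): a dict with "fx", "fy", "cx", "cy" (pixels), "dist_coeffs" ([k1, k2, p1, p2, k3] as OpenCV has them; the pictures are not rectified), "world_from_camera" (4x4, takes a point from camera to world coordinates). Camera axes: x right, y up, looking along -z (the intrinsics and any distortion apply to the point x, -y, -z); pixel columns grow to the right and rows downward; lengths in mm; the calibration is good to about 2 mm. A picture is of the moment at which its call begins. get_calibration takes no time and is no camera call.
- r.sign_off(): hands the job in, once; it reports no verdict.
Trained networks look in the newest picture that a camera, given by its name, has taken for a name from the list of things; names that differ only in an ending like _2 or _b are one class to them, and where a whole thing is asked for, a point or a joint stands for the part that bears it (a point fixed in the world has none). Each returns a list of dicts, best first, with "p" (0 to 1); they miss things now and then, are a little off and sometimes report something else, mostly with a low value. They report only what shows in the picture. A call takes as long as a camera call. They do not tell look-alikes from the thing itself.
- r.silhouettes(camera, name): "mask" (480x640 bool, what is visible of it) and "position" ([column, row] in pixels, amid what is visible of it).
The state is a dict: "time_s": time; "qpos": joint angles; "qd": joint speeds; "tau": joint torques, N m; "tool_pos": TCP position; "orientation": TCP orientation; "force": force on the tool from outside, world axes, zero at the start; "wrist_torque": the same for the moment, N m; "opening": opening from 0.0 (shut) to 1.0 (fully open).
Only numpy, scipy, OpenCV 4.12 (cv2) and the standard library are available. Lean on these libraries where they do the work, as an engineer would, in place of code of your own. Each camera call takes 0.05 s, during which the arm holds its last target.

## Working session

There is one attempt and no reset: what is moved stays moved. The work goes in short steps, Python scripts to look and compute and a tool call to move; the robot and the scene stay as the last step left them, time stands still between calls to the robot, and variables do not carry over. Pictures are saved under pics/ and viewed, and the job is handed in when it is done.

Besides the shell and the picture viewer there is one more tool, called after "Emit:" as name([rows], argument=value, ...), one row to a line, values as JSON. carry_out: Moves the arm, as the interface text tells. Its arguments: {"type":"object","properties":{"motion":{"type":"array"},"force":{"type":"number"}},"required":["motion"]}

```bash
ls; mkdir -p pics; python3 - <<'E'
from rig import r
import cv2
print(r.read_state())
for n in ("side","top"):
    c=r.get_calibration(n); print(n,c)
    im=r.capture(n); cv2.imwrite(f"pics/{n}0.png",im[:,:,::-1])
E
```

```text
pics
{'time_s': 0.0, 'qpos': array([-1.25459726e+00,  1.24534739e-01,  1.65171316e+00, -6.93425206e-06,
        1.36749410e+00, -8.25954308e-02]), 'qd': array([-8.57581374e-04, -4.50578972e-04, -6.22769962e-04, -6.88805696e-04,
       -1.98823963e-06, -4.15432230e-04]), 'tau': array([-5.09840618e-05, -4.23614502e+01, -3.65450764e+01, -1.09748901e-04,
        6.77293181e-03,  1.30558041e-05]), 'tool_pos': array([ 252.18616578, -598.43014627,  241.01067116]), 'orientation': array([-6.63509587e-04,  8.33158871e-01, -5.53032676e-01, -8.45392057e-04]), 'force': array([0.00651985, 0.48971516, 0.26011639]), 'wrist_torque': array([ 0.02114924,  0.04579505, -0.03049354]), 'opening': 1.0006463856092405}
side {'fx': 447.9957942842157, 'fy': 447.9957942842157, 'cx': 318.67297976621416, 'cy': 242.5996441024196, 'dist_coeffs': array([-0.00714076,  0.        ,  0.        ,  0.        ,  0.        ]), 'world_from_camera': array([[ 9.84854073e-01,  8.69640902e-02, -1.49999009e-01,
         4.05041337e+02],
       [-1.71839604e-01,  6.04824189e-01, -7.77598129e-01,
        -7.15409694e+02],
       [ 2.30999150e-02,  7.91596455e-01,  6.10607440e-01,
         6.89496643e+02],
       [ 0.00000000e+00,  0.00000000e+00,  0.00000000e+00,
         1.00000000e+00]])}
top {'fx': 437.689083228791, 'fy': 437.689083228791, 'cx': 317.9691699195569, 'cy': 234.0590982631134, 'dist_coeffs': array([-0.10697591,  0.        ,  0.        ,  0.        ,  0.        ]), 'world_from_camera': array([[ 2.77413956e-02,  9.94024663e-01, -1.05571699e-01,
         4.71043805e+02],
       [-9.99511022e-01,  2.60591417e-02, -1.72811567e-02,
        -6.65361966e+00],
       [-1.44267881e-02,  1.05999480e-01,  9.94261524e-01,
         1.12877747e+03],
       [ 0.00000000e+00,  0.00000000e+00,  0.00000000e+00,
         1.00000000e+00]])}
```

View pics/side0.png

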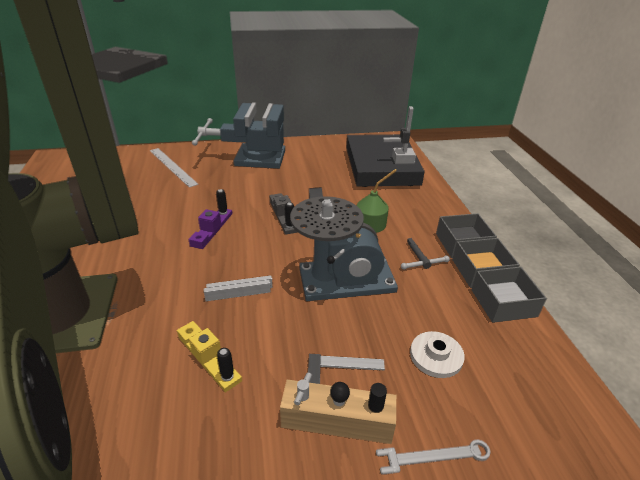

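View pics/top0.png

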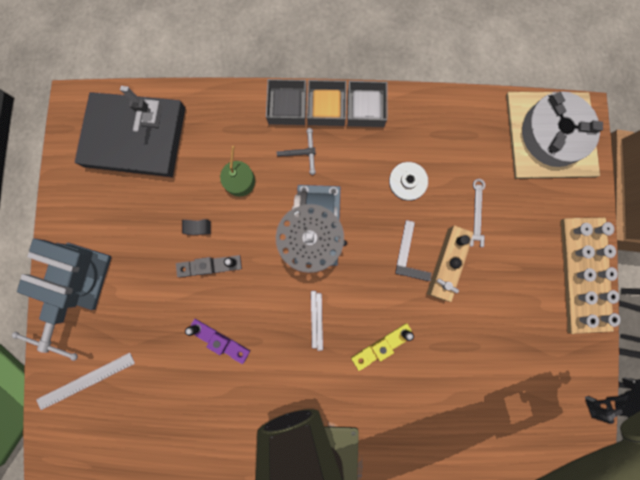

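```bash
cat > h.py <<'E'
import numpy as np, cv2
from rig import r
def cal(n):
    c=r.get_calibration(n); K=np.array([[c['fx'],0,c['cx']],[0,c['fy'],c['cy']],[0,0,1.]])
    return K,np.array(c['dist_coeffs']),np.array(c['world_from_camera'])
def proj(n,P):
    K,d,T=cal(n); P=np.atleast_2d(np.array(P,float)); c=(P-T[:3,3])@T[:3,:3]
    c=c*[1,-1,-1]
    return cv2.projectPoints(c.reshape(-1,1,3),np.zeros(3),np.zeros(3),K,d)[0].reshape(-1,2)
def ray(n,px):
    K,d,T=cal(n); u=cv2.undistortPoints(np.array(px,float).reshape(-1,1,2),K,d).reshape(-1,2)
    D=np.c_[u[:,0],-u[:,1],-np.ones(len(u))]@T[:3,:3].T
    return T[:3,3],D
def onz(n,px,z):
    o,D=ray(n,px); return o+D*((z-o[2])/D[:,2])[:,None]
def tri(a,b):  # pixel in side, top
    o1,d1=ray('side',a);o2,d2=ray('top',b);A=np.c_[d1[0],-d2[0]]
    s=np.linalg.lstsq(A,o2-o1,rcond=None)[0]
    p=o1+s[0]*d1[0];q=o2+s[1]*d2[0]; return (p+q)/2,np.linalg.norm(p-q)
def crop(n,x0,y0,x1,y1,name,s=None,pts=None):
    im=r.capture(n)[:,:,::-1][y0:y1,x0:x1]
    s=s or min(800/(x1-x0),600/(y1-y0))
    im=cv2.resize(im,None,fx=s,fy=s,interpolation=cv2.INTER_CUBIC)
    if pts is not None:
        for p in proj(n,pts):
            q=(p-[x0,y0]+.5)*s; cv2.circle(im,tuple(int(v) for v in q),2,(0,255,255),-1)
    cv2.imwrite('pics/'+name,im)
E
python3 - <<'E'
from h import *
crop('top',160,190,260,290,'c1.png',6)
crop('top',260,170,360,290,'c2.png',5)
crop('top',390,200,500,310,'c3.png',5)
crop('side',260,170,420,300,'c4.png',5)
for cam in('side','top'):
    for n in ('crank_hub','index_pin_head','machine','pin_block','tee_pin_head','ball_pin_head','crank_grip'):
        print(cam,n,[(np.round(q['position'],1),round(q['p'],2),int(q['mask'].sum())) for q in r.silhouettes(cam,n)])
print(r.read_state()['time_s'])
E
```

```text
side crank_hub [(array([209.6, 353.3]), 0.84, 2072), (array([209.1, 221.5]), 0.73, 1082), (array([284.2, 208.8]), 0.63, 622)]
side index_pin_head [(array([377.8, 395.3]), 0.78, 445)]
side machine [(array([339.8, 252.1]), 0.63, 7564)]
side pin_block [(array([338.3, 417.3]), 0.61, 4634), (array([334.8, 362.9]), 0.5, 1008)]
side tee_pin_head [(array([303.1, 388.5]), 0.74, 332)]
side ball_pin_head [(array([340.8, 390.3]), 0.8, 384)]
side crank_grip [(array([282.9, 210.1]), 0.88, 603), (array([210.2, 221. ]), 0.61, 1076), (array([208.6, 357.6]), 0.58, 1920)]
top crank_hub [(array([209.1, 263.9]), 0.75, 982), (array([384.2, 349. ]), 0.73, 1081), (array([219. , 339.8]), 0.69, 1131), (array([311.3, 234.8]), 0.55, 153)]
top index_pin_head [(array([461.9, 239.6]), 0.59, 116), (array([409.6, 181.7]), 0.28, 1197)]
top machine [(array([313.8, 230.2]), 0.82, 4542)]
top pin_block [(array([447.1, 264.8]), 0.92, 1703)]
top tee_pin_head [(array([238.9, 178.4]), 0.55, 986), (array([443.8, 286.7]), 0.54, 134)]
top ball_pin_head [(array([457. , 263.1]), 0.61, 153), (array([460.1, 238.8]), 0.22, 124)]
top crank_grip [(array([216.8, 343.1]), 0.84, 1184), (array([381.5, 351.1]), 0.68, 1082), (array([210.1, 266. ]), 0.58, 985)]
1.0
```

```bash
cd pics; python3 -c "
import cv2,numpy as np
a=cv2.imread('c1.png');b=cv2.imread('c3.png');b=cv2.resize(b,(600,600))
cv2.imwrite('c13.png',cv2.resize(np.hstack([a,b]),(800,400)))"
```

```text
(no output)
```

View pics/c1.png

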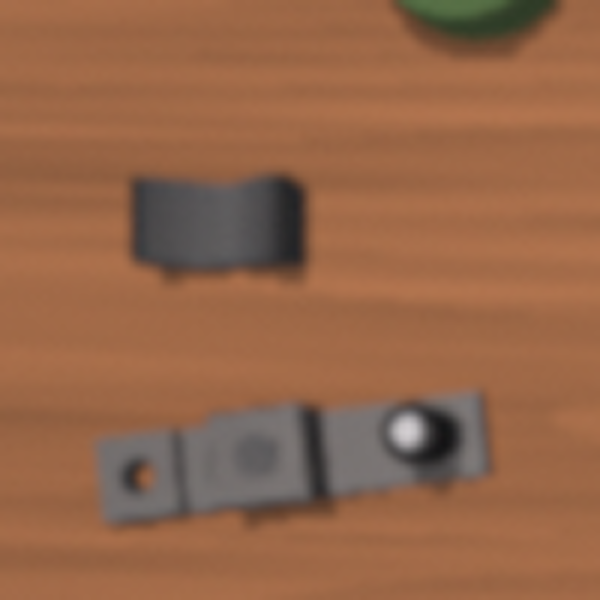

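View pics/c2.png

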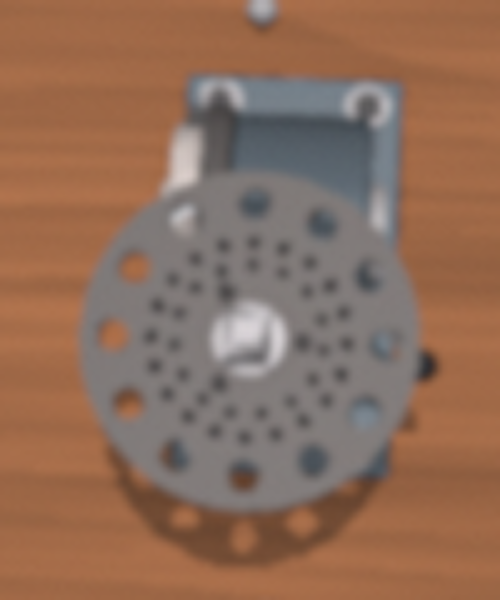

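View pics/c3.png

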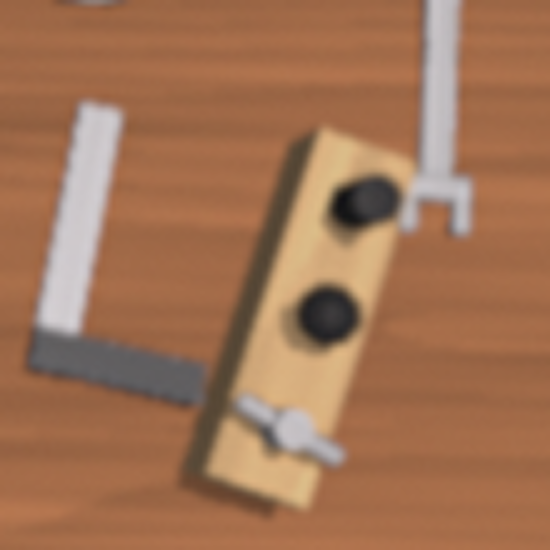

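View pics/c4.png

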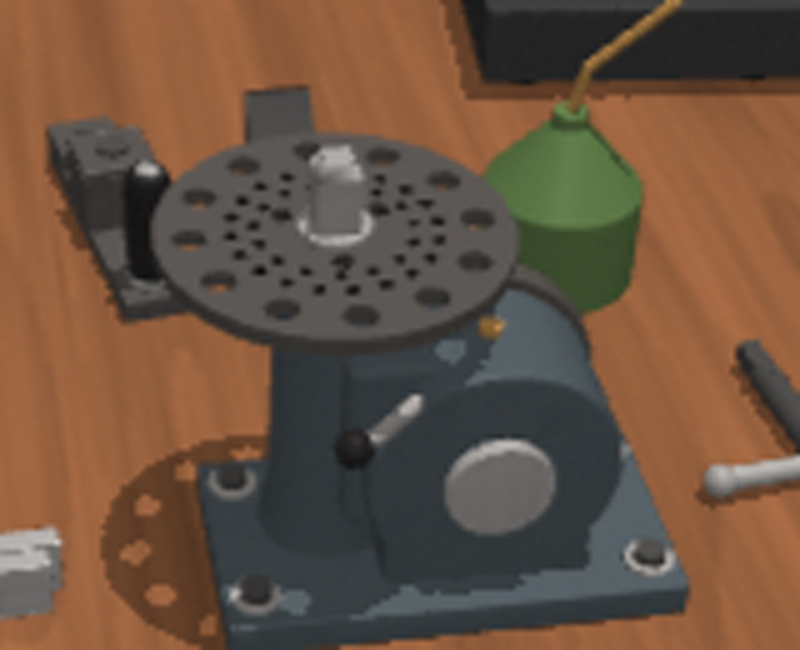

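```bash
cat > fit.py <<'E'
from h import *
from scipy.optimize import least_squares
def up(p,x0,y0,s): return (np.array(p,float)+.5)/s-.5+[x0,y0]
def fit(model,obs,g):
    # model pts per cam; param x,y,yaw
    def P(q,m):
        c,s=np.cos(q[2]),np.sin(q[2]); m=np.asarray(m,float)
        return np.c_[q[0]+c*m[:,0]-s*m[:,1],q[1]+s*m[:,0]+c*m[:,1],m[:,2]]
    f=lambda q:np.concatenate([(proj(n,P(q,model[n]))-obs[n]).ravel() for n in obs])
    S=least_squares(f,g,x_scale=[1,1,.01],loss='soft_l1'); return S.x,{n:np.round((proj(n,P(S.x,model[n]))-obs[n]),1).tolist() for n in obs}
E
python3 - <<'E'
from fit import *
a=np.radians(np.arange(12)*30)
# top: order starting at up (world +x) going clockwise in image (right=-y => angle decreasing)
m=np.c_[60*np.cos(-a),60*np.sin(-a),np.full(12,173)]
top=up([(256,204),(323,222),(370,275),(386,344),(366,411),(314,460),(244,476),(176,455),(130,402),(113,334),(135,266),(184,217)],260,170,5)
# side c4: right = +x : start right-ish then ccw in image -> +y
side=up([(478,217),(444,180),(382,156),(308,150),(244,165),(199,197),(190,239),(219,281),(282,309),(361,315),(433,297),(475,261)],260,170,5)
m2=np.c_[60*np.cos(a),60*np.sin(a),np.full(12,173)]
for o in ('top','side','both'):
    ob={k:v for k,v in dict(top=top,side=side).items() if o in(k,'both')}
    x,res=fit(dict(top=m,side=m2),ob,[465,15,0]); print(o,x,np.degrees(x[2]),res)
# collar/shaft check
# crank top
def crank():
    M=[(0,0,50),(-60,0,22),(70,0,81),(88,18,12),(88,-18,12),(-77,18,22),(-77,-18,22)]
    T=up([(257,457),(139,474),(408,432),(483,392),(490,472),(96,440),(104,524)],160,190,6)
    return M,T
M,T=crank()
x,res=fit(dict(top=M),dict(top=T),[400,250,-1.5]);print('crank',x,np.degrees(x[2]),res)
# pin
for z,nm in((58,'b'),):
    C=up([(323,127),(418,163),(306,510),(205,472)],390,200,5)
    B=[(90,26,58),(90,-26,58),(-90,-26,58),(-90,26,58)]
    x,res=fit(dict(top=B),dict(top=C),[450,-370,0]);print('block',x,np.degrees(x[2]),res)
E
python3 - <<'E'
from h import *
s=r.silhouettes('side','index_pin_head')[0]; t=r.silhouettes('top','index_pin_head')[0]
print(tri(s['position'],t['position']))
for m in (s,t):
    y,x=np.nonzero(m['mask']); print(x.min(),x.max(),y.min(),y.max())
crop('side',270,360,430,480,'c5.png',5)
crop('side',150,170,350,320,'c6.png',4)
E
```

```text
top [ 5.64926280e+02  2.82731404e+01 -9.76133626e-03] -0.5592833698280477 {'top': [[-0.2, -0.1], [-0.2, 0.4], [0.1, -0.0], [0.1, -0.1], [-0.1, -0.0], [-0.1, -0.1], [0.1, -0.2], [0.1, -0.2], [-0.3, 0.0], [0.1, -0.1], [-0.1, 0.1], [0.5, 0.4]]}
side [ 5.63633022e+02  3.03807122e+01 -9.21488267e-03] -0.5279738854810925 {'side': [[-0.2, 0.2], [-0.3, 0.0], [-0.0, 0.0], [0.4, 0.2], [-0.0, 0.1], [0.1, 0.1], [-0.1, 0.0], [0.0, -0.2], [0.1, -0.1], [0.2, -0.1], [-0.1, -0.1], [-0.1, -0.1]]}
both [ 5.64132267e+02  2.89396235e+01 -9.61878737e-03] -0.5511159202826623 {'top': [[-0.5, 0.2], [-0.5, 0.7], [-0.3, 0.3], [-0.2, 0.2], [-0.4, 0.3], [-0.4, 0.2], [-0.3, 0.2], [-0.2, 0.2], [-0.6, 0.4], [-0.2, 0.3], [-0.4, 0.5], [0.2, 0.8]], 'side': [[0.2, 0.6], [0.1, 0.4], [0.4, 0.4], [0.8, 0.5], [0.3, 0.5], [0.4, 0.4], [0.2, 0.4], [0.4, 0.2], [0.5, 0.3], [0.5, 0.3], [0.3, 0.3], [0.3, 0.3]]}
crank [499.16142999 296.86179925  -1.41236037] -80.9222882110264 {'top': [[0.3, -0.2], [0.1, 0.3], [-0.1, -0.1], [-0.6, -0.1], [-0.1, 0.4], [0.2, -0.1], [0.2, -0.2]]}
block [ 5.22047898e+02 -3.20518961e+02 -3.24589822e-01] -18.597626873205527 {'top': [[-0.3, 0.2], [0.2, 0.2], [-0.1, -0.4], [0.2, -0.0]]}
(array([ 577.84684582, -336.56060901,   83.38632878]), np.float64(0.2963460157251746))
368 386 383 412
456 469 235 245
```

View pics/c5.png

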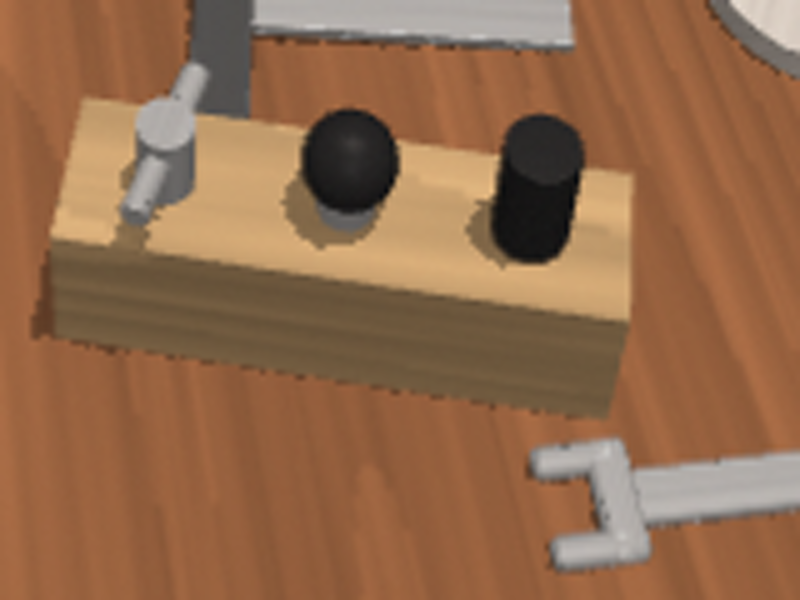

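View pics/c6.png

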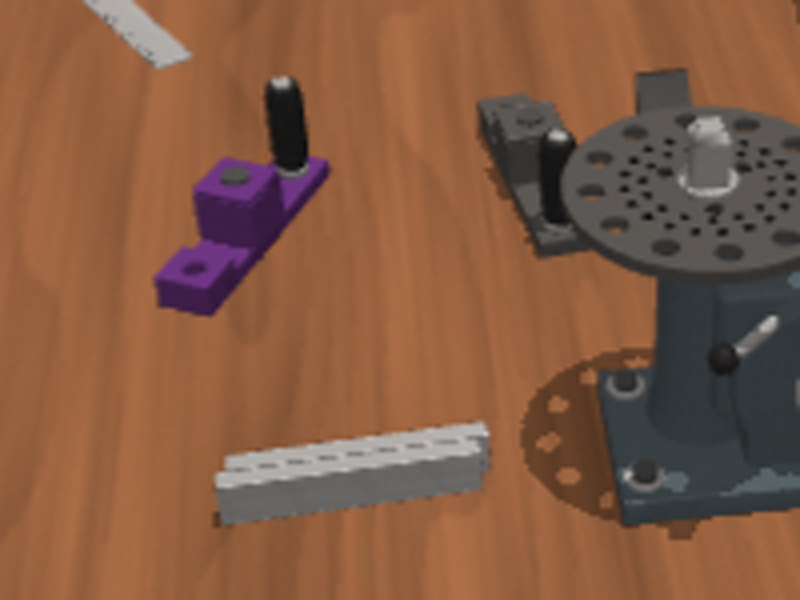

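Emit:
carry_out([
  [8.5, 0, 0, -1, -0.133],
  [8.5, 0, 0, -1, -0.133],
  [8.5, 0, 0, -1, -0.133],
  [8.5, 0, 0, -1, -0.133],
  [8.5, 0, 0, -1, -0.133],
  [8.5, 0, 0, -1, -0.133],
  [8.5, 0, 0, 0, -0.133],
  [8.5, 0, 0, 0, -0.133],
  [8.5, 0, 0, 0, -0.133],
  [8.5, 0, 0, 0, -0.135],
])

```text
time_s: 2.45
tool_pos: [252.4, -599.0, 302.3]
orientation: [-0.0, 0.997, 0.082, 0.0]
force: [0.9, -0.5, -0.1]
opening: 0.994
```

```bash
cat > go.py <<'E'
from h import *
from scipy.spatial.transform import Rotation as R
def delta(tx,ty,tz,th=None,st=None):
    s=st or r.read_state(); q=s['orientation']; Rm=R.from_quat([q[1],q[2],q[3],q[0]]).as_matrix()
    d=Rm.T@(np.array([tx,ty,tz])-s['tool_pos'])/10
    a=np.arctan2(Rm[1,0],Rm[0,0]); 
    print('t',round(s['time_s'],2),'tcp',np.round(s['tool_pos'],1),'theta',round(np.degrees(a),2),'tilt',np.round(Rm[:2,2],4),'open',round(s['opening'],3),'F',np.round(s['force'],1),'M',np.round(s['wrist_torque'],2))
    print('delta tool cm',np.round(d,2), 'norm',round(np.linalg.norm(d),2), 'spin',None if th is None else round(-np.radians((th-np.degrees(a)+180)%360-180),3))
E
python3 - <<'E'
from go import *
from fit import *
M=[(0,0,50),(-60,0,22),(70,0,81),(88,18,12),(88,-18,12),(-77,18,22),(-77,-18,22)]
T=up([(257,457),(139,474),(408,432),(483,392),(490,472),(96,440),(104,524)],160,190,6)
MS=[(0,0,50),(70,0,81),(88,-18,12),(-77,-18,22)]; S=up([(530,120),(557,134),(540,247),(480,102)],150,170,4)
print(fit(dict(side=MS),dict(side=S),[499,297,-1.41]))
print(fit(dict(top=M,side=MS),dict(top=T,side=S),[499,297,-1.41]))
delta(499,297,300,9.1)
E
```

```text
(array([498.39232309, 296.99616846,  -1.42620247]), {'side': [[0.2, 0.0], [0.1, 0.4], [-0.1, -0.3], [-0.1, -0.1]]})
(array([498.82477582, 296.90490033,  -1.4175833 ]), {'top': [[0.2, -0.0], [0.1, 0.4], [-0.1, 0.2], [-0.5, 0.2], [-0.2, 0.8], [0.2, -0.1], [0.1, -0.2]], 'side': [[0.3, 0.0], [0.5, 0.4], [0.3, -0.3], [-0.2, -0.0]]})
t 2.45 tcp [ 252.4 -599.   302.3] theta 9.42 tilt [0. 0.] open 0.994 F [ 0.9 -0.5 -0.1] M [0.04 0.04 0.02]
delta tool cm [ 39.   -84.35   0.23] norm 92.93 spin 0.006
```

Emit:
carry_out([
  [8.5, 1.95, -4.2, 0, 0.001],
  [8.5, 1.95, -4.2, 0, 0.001],
  [8.5, 1.95, -4.2, 0, 0.001],
  [8.5, 1.95, -4.2, 0, 0.001],
  [8.5, 1.95, -4.2, 0, 0.001],
  [8.5, 1.95, -4.2, 0, 0.001],
  [8.5, 1.95, -4.2, 0, 0.001],
  [8.5, 1.95, -4.2, 0, 0.001],
  [8.5, 1.95, -4.2, 0, 0.001],
  [8.5, 1.95, -4.2, 0, 0],
])

```text
time_s: 3.7
tool_pos: [380.1, -152.4, 302.6]
orientation: [0.0, 0.997, 0.075, 0.0]
force: [0.3, 0.3, -0.6]
opening: 0.992
```

Emit:
carry_out([
  [8.5, 1.95, -4.2, 0, 0],
  [8.5, 1.95, -4.2, 0, 0],
  [8.5, 1.95, -4.2, 0, 0],
  [8.5, 1.95, -4.2, 0, 0],
  [8.5, 1.95, -4.2, 0, 0],
  [8.5, 1.95, -4.2, 0, 0],
  [8.5, 1.95, -4.2, 0, 0],
  [8.5, 1.95, -4.2, 0, 0],
  [8.5, 1.95, -4.2, 0, 0],
  [8.5, 1.95, -4.2, 0, 0],
])

```text
time_s: 4.95
tool_pos: [509.8, 292.3, 302.4]
orientation: [-0.0, 0.997, 0.076, 0.0]
force: [0.0, 0.3, 0.9]
opening: 0.994
```

```bash
python3 - <<'E'
from go import *
delta(498.8,297,120,8.9)
crop('top',150,160,290,300,'d1.png',4,[(498.8,297,50)])
E
```

```text
t 4.95 tcp [509.8 292.3 302.4] theta 8.67 tilt [0.0004 0.0001] open 0.994 F [0.  0.3 0.9] M [-0.01 -0.03  0.02]
delta tool cm [-1.03 -0.63 18.24] norm 18.28 spin -0.004
```

View pics/d1.png

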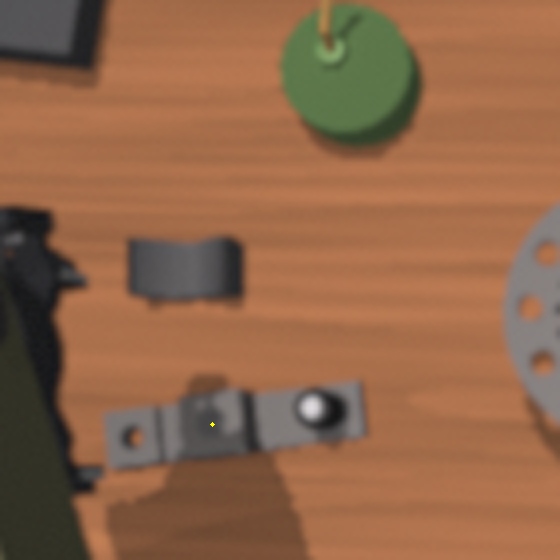

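Emit:
carry_out([
  [6.5, -0.35, -0.2, 0, 0],
  [6.5, -0.35, -0.2, 0, 0],
  [6.5, -0.3, -0.2, 3, -0.004],
  [6.5, 0, 0, 4, 0],
  [6.5, 0, 0, 4, 0],
  [6.5, 0, 0, 4, 0],
  [6.5, 0, 0, 3, 0],
  [6.5, 0, 0, 2, 0],
  [6.5, 0, 0, 0, 0],
])

```text
time_s: 6.12
tool_pos: [497.8, 294.1, 101.1]
orientation: [0.001, 0.997, 0.077, -0.001]
force: [-0.1, -0.5, -0.2]
opening: 0.756
```

```bash
python3 - <<'E'
from go import *
delta(498.8,297,24,8.9)
crop('top',150,160,290,300,'d2.png',4,[(498.8,297,50)])
crop('side',150,120,350,270,'d3.png',4,[(498.8,297,50)])
E
```

```text
t 6.12 tcp [497.8 294.1 101.1] theta 8.83 tilt [-0.0025 -0.0012] open 0.756 F [-0.1 -0.5 -0.2] M [ 0.01 -0.04  0.08]
delta tool cm [ 0.16 -0.28  7.71] norm 7.72 spin -0.001
```

View pics/d2.png

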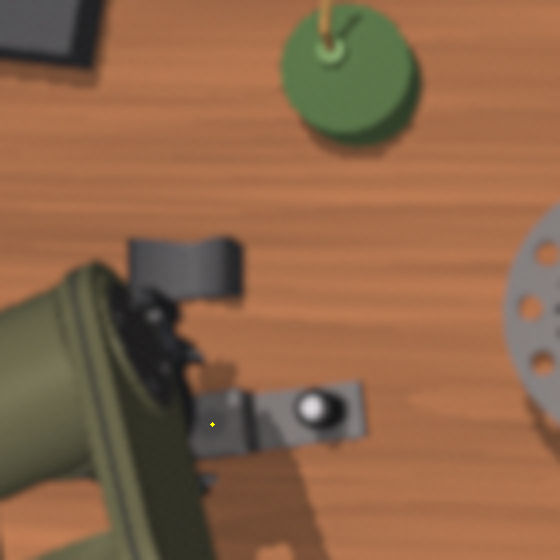

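View pics/d3.png

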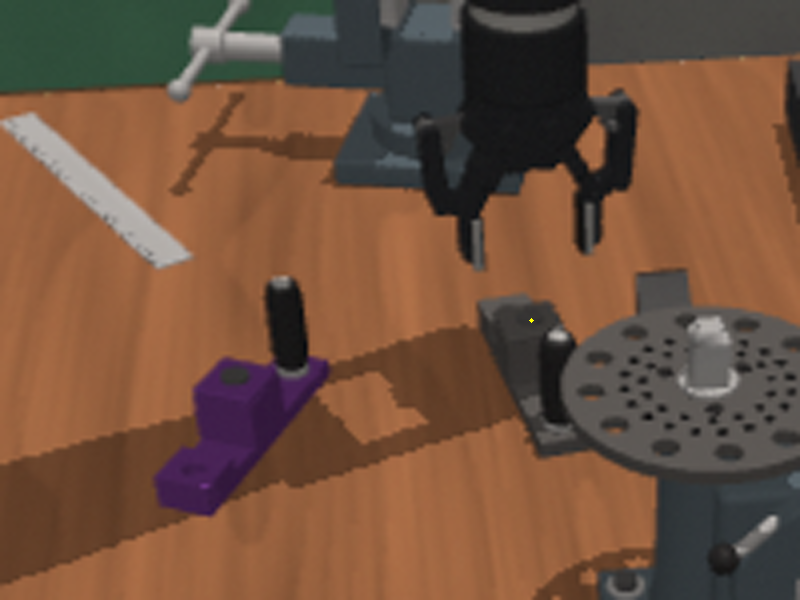

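Emit:
carry_out([
  [6.5, 0, 0, 2.5, -0.001],
  [6.5, 0, 0, 2, 0],
  [6.5, 0, 0, 0, 0],
  [6.5, 0, 0, 0, 0],
])

```text
time_s: 6.72
tool_pos: [499.3, 295.4, 58.1]
orientation: [-0.0, 0.997, 0.078, 0.001]
force: [0.5, 0.2, -0.0]
opening: 0.76
```

```bash
python3 - <<'E'
from go import *
delta(498.8,297,24,8.9)
crop('side',150,120,350,270,'d4.png',4,[(498.8,297,50)])
E
```

```text
t 6.72 tcp [499.3 295.4  58.1] theta 8.94 tilt [0.001  0.0005] open 0.76 F [ 0.5  0.2 -0. ] M [-0.05  0.03 -0.06]
delta tool cm [-0.03 -0.16  3.41] norm 3.41 spin 0.001
```

View pics/d4.png

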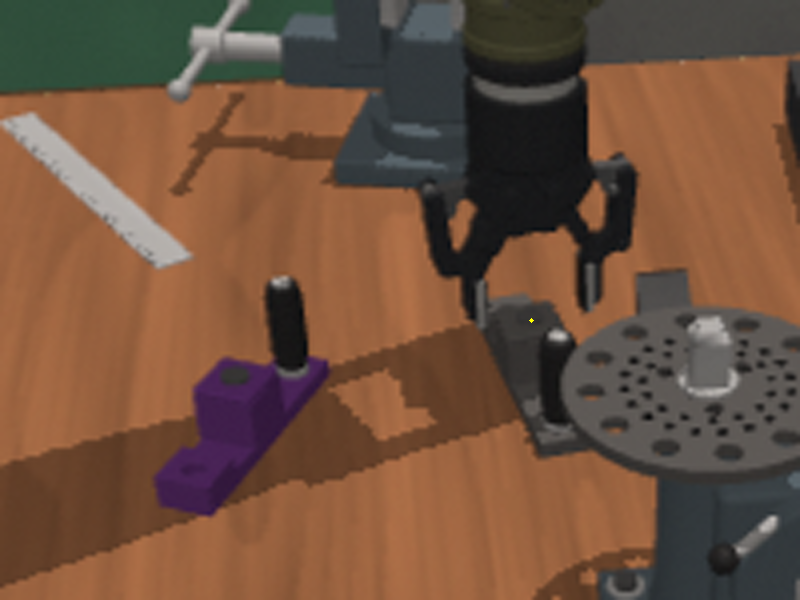

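Emit:
carry_out([
  [6.5, 0, -0.15, 1.7, 0],
  [6.5, 0, 0, 1.6, 0],
  [6.5, 0, 0, 0, 0],
  [6.5, 0, 0, 0, 0],
  [3.0, 0, 0, 0, 0],
  [3.0, 0, 0, 0, 0],
  [3.0, 0, 0, 0, 0],
  [3.0, 0, 0, 0, 0],
  [3.0, 0, 0, 0, 0],
], force=80)

```text
time_s: 7.9
tool_pos: [499.0, 296.9, 25.1]
orientation: [-0.0, 0.997, 0.078, 0.0]
force: [-1.2, 0.2, 5.8]
opening: 0.46
```

```bash
python3 - <<'E'
from go import *
delta(498.8,297,24,8.9)
crop('side',150,120,350,270,'d5.png',4,[(498.8,297,50)])
E
```

```text
t 7.9 tcp [499.  296.9  25.1] theta 8.94 tilt [0.0009 0.0006] open 0.46 F [-1.2  0.2  5.8] M [-0.02  0.33  0.06]
delta tool cm [-0.02 -0.01  0.11] norm 0.12 spin 0.001
```

View pics/d5.png

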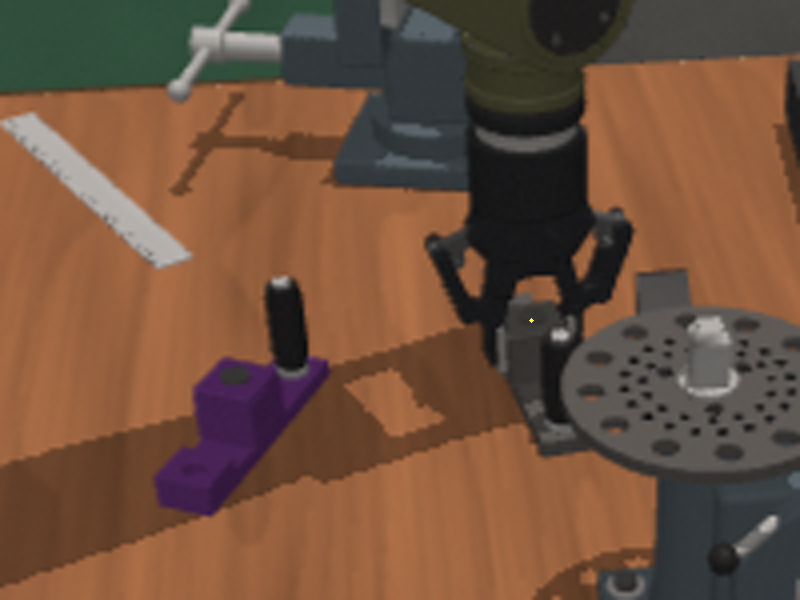

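Emit:
carry_out([
  [3.0, 0, 0, -1.0, 0],
  [3.0, 0, 0, -2.5, 0],
  [3.0, 0, 0, -3, 0],
  [3.0, 0, 0, -3, 0],
  [3.0, 0, 0, -3, 0],
  [3.0, 0, 0, -3, 0.055],
  [3.0, 0, 0, -3, 0.055],
  [3.0, 0, 0, -3, 0.055],
  [3.0, 0, 0, -1.5, 0],
  [3.0, 0, 0, 0, 0],
])

```text
time_s: 9.2
tool_pos: [498.6, 296.6, 254.6]
orientation: [-0.0, 1.0, -0.004, 0.0]
force: [0.2, 0.1, -6.1]
opening: 0.46
```

```bash
python3 - <<'E'
from go import *
delta(564.1,29,258,-0.55)
crop('side',150,70,390,250,'d6.png',3.3)
crop('top',150,200,290,320,'d7.png',4)
E
```

```text
t 9.2 tcp [498.6 296.6 254.6] theta -0.47 tilt [0.0008 0.0003] open 0.46 F [ 0.2  0.1 -6.1] M [-0.   -0.01  0.04]
delta tool cm [ 6.77 26.71 -0.35] norm 27.55 spin 0.001
```

View pics/d6.png

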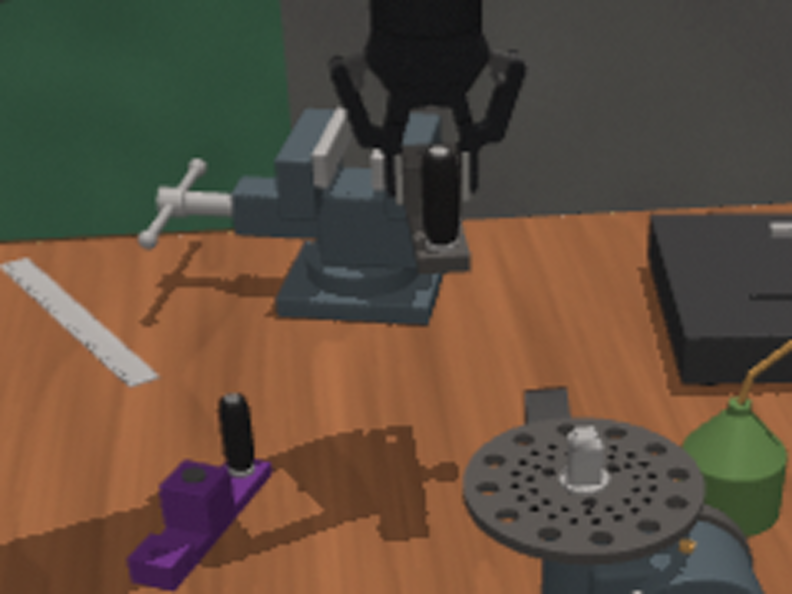

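View pics/d7.png

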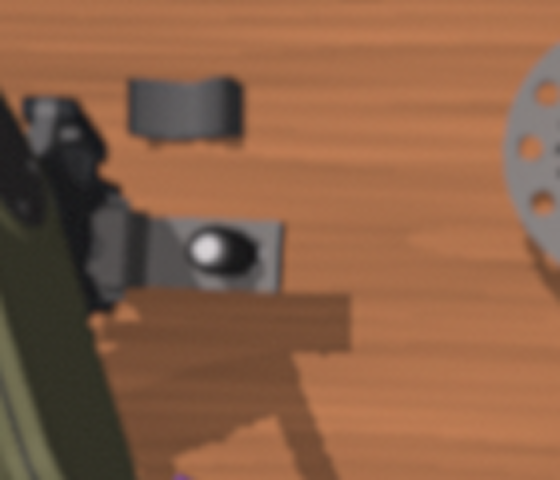

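```bash
python3 - <<'E'
from fit import *
b=229.5
M=[(88,18,12+b),(88,-18,12+b),(70,0,81+b)]; T=up([(284,224),(280,292),(208,250)],150,200,4)
MS=[(70,0,81+b),(88,18,12+b),(88,-18,12+b)]; S=up([(438,152),(468,252),(419,256)],150,70,3.3)
print(fit(dict(top=M),dict(top=T),[498,297,-1.58]))
print(fit(dict(side=MS),dict(side=S),[498,297,-1.58]))
print(fit(dict(top=M,side=MS),dict(top=T,side=S),[498,297,-1.58]))
E
```

```text
(array([499.7693913 , 295.24601287,  -1.58623156]), {'top': [[-0.1, -0.4], [-0.2, 0.3], [0.3, 0.1]]})
(array([494.91809525, 302.08253248,  -1.52687604]), {'side': [[-0.2, -1.3], [0.6, 0.4], [-0.3, 0.3]]})
(array([498.69166697, 295.76077421,  -1.5763569 ]), {'top': [[-0.5, -0.3], [-0.4, 0.3], [0.1, 0.3]], 'side': [[0.3, -0.2], [0.8, 1.8], [-0.4, 1.4]]})
```

Emit:
carry_out([
  [3.0, 0.75, 2.65, 0, 0.001],
  [3.0, 0.75, 3, 0, 0],
  [3.0, 0.75, 3, 0, 0],
  [3.0, 0.75, 3, 0, 0],
  [3.0, 0.75, 3, 0, 0],
  [3.0, 0.75, 3, 0, 0],
  [3.0, 0.75, 3, 0, 0],
  [3.0, 0.75, 3, 0, 0],
  [3.0, 0.75, 3, 0, 0],
  [3.0, 0, 0, 0, 0],
])

```text
time_s: 10.55
tool_pos: [562.8, 27.7, 252.0]
orientation: [0.0, 1.0, -0.006, -0.002]
force: [0.3, -0.1, -5.4]
opening: 0.454
```

Emit:
carry_out([
  [3.0, 0, 0, 0, 0],
  [3.0, 0, 0, 0, 0],
])

```text
time_s: 10.8
tool_pos: [563.0, 30.2, 253.5]
orientation: [-0.0, 1.0, -0.004, -0.001]
force: [0.2, 0.1, -5.2]
opening: 0.455
```

```bash
python3 - <<'E'
from go import *
delta(563.9,29.6,225,-0.55)
crop('side',250,70,450,270,'e1.png',3)
crop('top',230,170,370,310,'e2.png',4)
E
```

```text
t 10.8 tcp [563.   30.2 253.5] theta -0.51 tilt [-0.0013  0.0003] open 0.455 F [ 0.2  0.1 -5.2] M [ 0.04 -0.01 -0.02]
delta tool cm [0.1  0.06 2.85] norm 2.86 spin 0.001
```

View pics/e1.png

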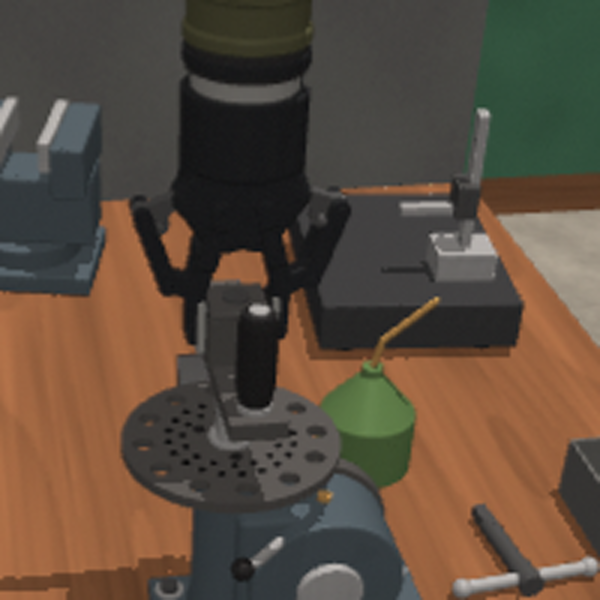

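View pics/e2.png

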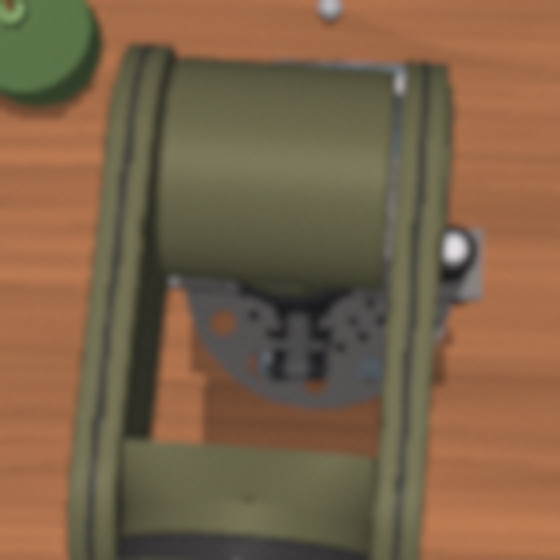

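```bash
python3 - <<'E'
from fit import *
b=228.4
im=r.capture('side')[:,:,::-1][155:235,295:375]; cv2.imwrite('pics/e3.png',cv2.resize(im,None,fx=7,fy=7,interpolation=cv2.INTER_CUBIC))
print(onz('side',up([(238,287)],250,70,3),b+50), onz('side',up([(260,310)],250,70,3),b+81),onz('top',up([(455,246)],230,170,4),b+81),proj('side',[(563.6,30.4,b+50)]))
E
```

```text
[[568.00521664  46.82538449 278.4       ]] [[563.06661342 -40.01694906 309.4       ]] [[564.85516538 -40.09349426 309.4       ]] [[328.36813166 169.523915  ]]
```

View pics/e3.png

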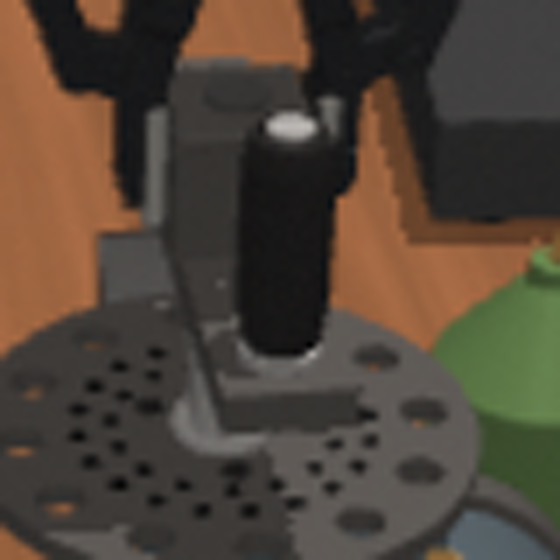

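Emit:
carry_out([
  [3.0, 0.05, 0.05, 0.8, 0],
  [3.0, 0, 0, 0.8, 0],
  [3.0, 0, 0, 0.4, 0],
  [3.0, 0, 0, 0.4, 0],
  [3.0, 0, 0, 0.3, 0],
  [3.0, 0, 0, 0.3, 0],
  [3.0, 0, 0, 0, 0],
])

```text
time_s: 11.82
tool_pos: [564.0, 28.6, 227.1]
orientation: [0.0, 1.0, -0.005, 0.0]
force: [-5.8, -2.1, 6.0]
opening: 0.457
```

```bash
python3 - <<'E'
from go import *
delta(563.9,29.6,201,-0.55)
E
```

```text
t 11.82 tcp [564.   28.6 227.1] theta -0.58 tilt [ 0.0006 -0.0009] open 0.457 F [-5.8 -2.1  6. ] M [-0.29  1.15  0.05]
delta tool cm [-0.01 -0.1   2.61] norm 2.61 spin -0.0
```

Emit:
carry_out([
  [3.0, -0.1, 0.03, 0, 0],
  [3.0, 0, 0, 0.2, 0],
  [3.0, 0, 0, 0, 0],
])

```text
time_s: 12.2
tool_pos: [563.0, 28.2, 221.7]
orientation: [0.0, 1.0, -0.005, 0.0]
force: [0.2, -2.9, -4.6]
opening: 0.459
```

```bash
python3 - <<'E'
from go import *
delta(563.9,29.6,201,-0.55)
E
```

```text
t 12.2 tcp [563.   28.2 221.7] theta -0.58 tilt [ 0.0007 -0.001 ] open 0.459 F [ 0.2 -2.9 -4.6] M [-0.52 -0.02 -0.06]
delta tool cm [ 0.09 -0.14  2.07] norm 2.08 spin -0.0
```

Emit:
carry_out([
  [3.0, 0, 0.05, 0.4, 0],
  [3.0, 0, 0, 0.4, 0],
  [3.0, 0, 0, 0.4, 0],
  [3.0, 0, 0, 0.4, 0],
  [3.0, 0, 0, 0.3, 0],
  [3.0, 0, 0, 0, 0],
])

```text
time_s: 12.95
tool_pos: [562.7, 28.1, 202.7]
orientation: [0.0, 1.0, -0.005, -0.0]
force: [0.2, -1.7, -5.9]
opening: 0.456
```

```bash
python3 - <<'E'
from go import *
delta(563.9,29.6,201,-0.55)
crop('side',250,120,410,240,'e4.png',5)
E
```

```text
t 12.95 tcp [562.7  28.1 202.7] theta -0.58 tilt [-0.0007 -0.    ] open 0.456 F [ 0.2 -1.7 -5.9] M [-0.39 -0.12  0.01]
delta tool cm [ 0.12 -0.15  0.17] norm 0.26 spin -0.0
```

View pics/e4.png

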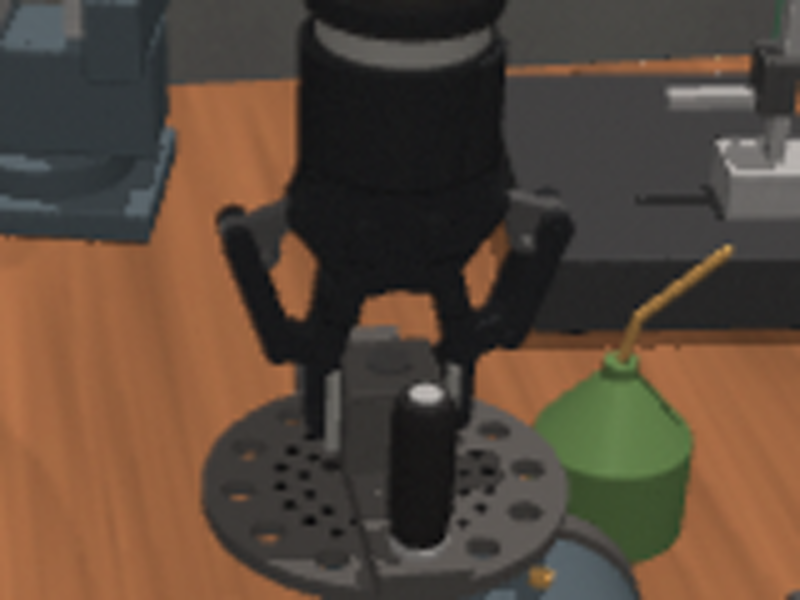

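Nearly seated (1–2 mm to go). Press the rest.

Emit:
carry_out([
  [3.0, 0, 0.02, 0.1, 0],
  [3.0, 0, 0, 0.1, 0],
  [3.0, 0, 0, 0.1, 0],
  [3.0, 0, 0, 0, 0],
])

```text
time_s: 13.5
tool_pos: [563.1, 28.1, 201.1]
orientation: [-0.0, 1.0, -0.005, 0.0]
force: [-1.3, -0.3, -0.7]
opening: 0.46
```

```bash
python3 - <<'E'
from go import *
delta(563.9,29.6,201,-0.55)
E
```

```text
t 13.5 tcp [563.1  28.1 201.1] theta -0.57 tilt [0.0005 0.0002] open 0.46 F [-1.3 -0.3 -0.7] M [-0.02  0.38 -0.01]
delta tool cm [ 0.08 -0.15  0.01] norm 0.17 spin -0.0
```

Emit:
carry_out([
  [6.2, 0, 0, 0, 0],
  [6.2, 0, 0, 0, 0],
  [6.2, 0, 0, 0, 0],
  [6.2, 0, 0, -1, 0],
  [6.2, 0, 0, -2, 0],
  [6.2, 0, 0, -2, 0],
  [6.2, 0, 0, -2, 0],
  [6.2, 0, 0, -1, 0],
  [6.2, 0, 0, 0, 0],
  [6.2, 0, 0, 0, 0],
])

```text
time_s: 14.75
tool_pos: [562.5, 28.0, 279.4]
orientation: [-0.0, 1.0, -0.005, -0.001]
force: [-0.3, -0.0, -0.5]
opening: 0.728
```

```bash
python3 - <<'E'
from go import *
delta(562.6,-42,228,-0.57)
crop('side',250,120,410,240,'e5.png',5,[(563.1,28,226),(562.5,-42,257)])
E
```

```text
t 14.75 tcp [562.5  28.  279.4] theta -0.57 tilt [-0.0015  0.0001] open 0.728 F [-0.3 -0.  -0.5] M [-0.02  0.05  0.05]
delta tool cm [0.09 7.   5.14] norm 8.68 spin -0.0
```

View pics/e5.png

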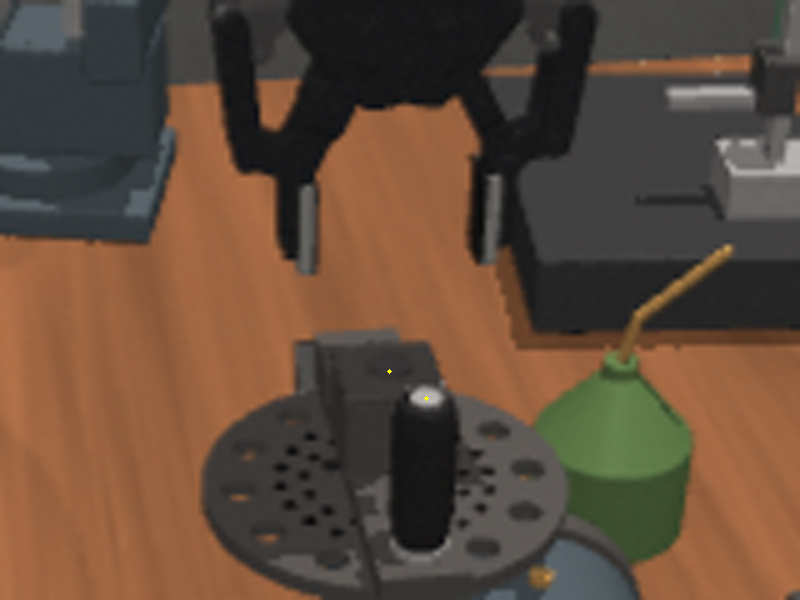

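Emit:
carry_out([
  [6.2, 0, 3, 0, 0],
  [6.2, 0, 4, 0, 0],
  [6.2, 0.05, 0, 0, 0],
  [6.2, 0, 0, 2, 0],
  [6.2, 0, 0, 2, 0],
  [6.2, 0, 0, 1, 0],
  [6.2, 0, 0, 0, 0],
  [6.2, 0, 0, 0, 0],
])

```text
time_s: 15.8
tool_pos: [563.0, -41.9, 230.9]
orientation: [0.0, 1.0, -0.005, 0.0]
force: [-0.0, 0.5, 0.1]
opening: 0.725
```

```bash
python3 - <<'E'
from go import *
delta(562.5,-42,228,-0.57)
crop('side',250,120,410,240,'e6.png',5)
E
```

```text
t 15.8 tcp [563.  -41.9 230.9] theta -0.55 tilt [ 0.0009 -0.0001] open 0.725 F [-0.   0.5  0.1] M [ 0.04 -0.    0.02]
delta tool cm [-0.05  0.01  0.29] norm 0.29 spin 0.0
```

View pics/e6.png

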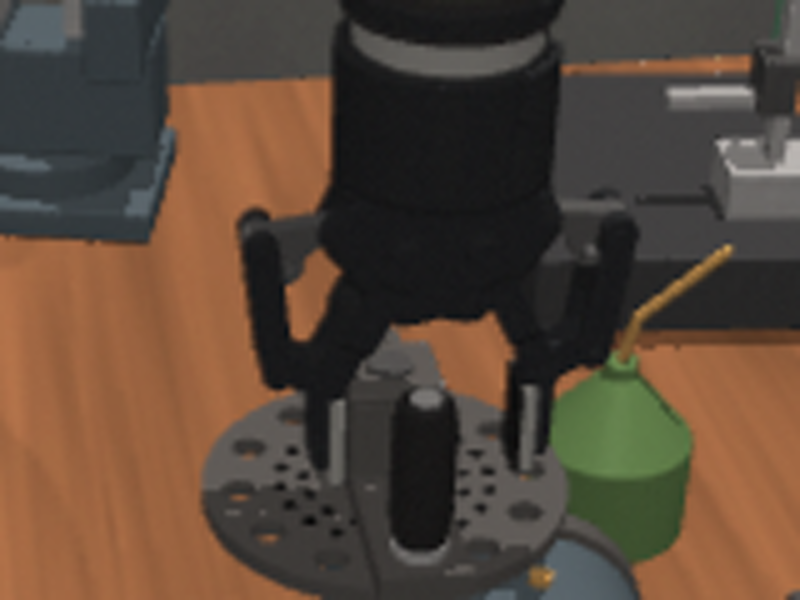

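Emit:
carry_out([
  [1.5, -0.05, 0, 0, 0],
  [1.5, 0, 0, 0, 0],
  [1.5, 0, 0, 0, 0],
  [1.5, 0, 0, 0, 0],
  [1.5, 0, 0, 0, 0],
  [1.5, 0, 0, 0, 0],
], force=40)

```text
time_s: 16.6
tool_pos: [562.4, -42.2, 230.8]
orientation: [0.0, 1.0, -0.005, 0.0]
force: [-0.9, -1.5, 3.2]
opening: 0.279
```

```bash
python3 - <<'E'
from go import *
delta(562.5,-42,228,-0.57)
k=np.arange(31); p=np.radians(90+12*k); q=np.c_[7*np.cos(p),7*np.sin(p)]
print(np.round(np.diff(q,axis=0),2).tolist())
E
```

```text
t 16.6 tcp [562.4 -42.2 230.8] theta -0.58 tilt [ 0.0007 -0.0004] open 0.279 F [-0.9 -1.5  3.2] M [-0.16  0.   -0.  ]
delta tool cm [ 0.01 -0.02  0.28] norm 0.28 spin -0.0
[[-1.46, -0.15], [-1.39, -0.45], [-1.27, -0.73], [-1.09, -0.98], [-0.86, -1.18], [-0.6, -1.34], [-0.3, -1.43], [0.0, -1.46], [0.3, -1.43], [0.6, -1.34], [0.86, -1.18], [1.09, -0.98], [1.27, -0.73], [1.39, -0.45], [1.46, -0.15], [1.46, 0.15], [1.39, 0.45], [1.27, 0.73], [1.09, 0.98], [0.86, 1.18], [0.6, 1.34], [0.3, 1.43], [0.0, 1.46], [-0.3, 1.43], [-0.6, 1.34], [-0.86, 1.18], [-1.09, 0.98], [-1.27, 0.73], [-1.39, 0.45], [-1.46, 0.15]]
```

Emit:
carry_out([
  [1.5, -1.46, -0.15, 0, 0],
  [1.5, -1.39, -0.45, 0, 0],
  [1.5, -1.27, -0.73, 0, 0],
  [1.5, -1.09, -0.98, 0, 0],
  [1.5, -0.86, -1.18, 0, 0],
  [1.5, -0.6, -1.34, 0, 0],
  [1.5, -0.3, -1.43, 0, 0],
  [1.5, 0, -1.46, 0, 0],
  [1.5, 0.3, -1.43, 0, 0],
  [1.5, 0.6, -1.34, 0, 0],
])

```text
time_s: 17.85
tool_pos: [502.9, 64.4, 230.5]
orientation: [0.0, 1.0, -0.005, 0.0]
force: [3.1, -4.2, 4.3]
opening: 0.282
```

```bash
cat > w.py <<'E'
from go import *
delta(562.5,-42,228,-0.57)
s=r.read_state(); d=s['tool_pos'][:2]-[563.2,28.0]; print('radius',np.hypot(*d),'cw angle from start',(-90.55-np.degrees(np.arctan2(d[1],d[0])))%360, s['opening'])
E
python3 w.py; python3 -c "
from h import *
crop('side',230,100,430,250,'f1.png',4)"
```

```text
t 17.85 tcp [502.9  64.4 230.5] theta -0.54 tilt [ 0.0006 -0.0006] open 0.282 F [ 3.1 -4.2  4.3] M [-0.85 -0.65 -0.02]
delta tool cm [ 6.06 10.58  0.26] norm 12.2 spin 0.0
radius 70.43988038191402 cw angle from start 120.5452357495459 0.28173499446799655
```

View pics/f1.png

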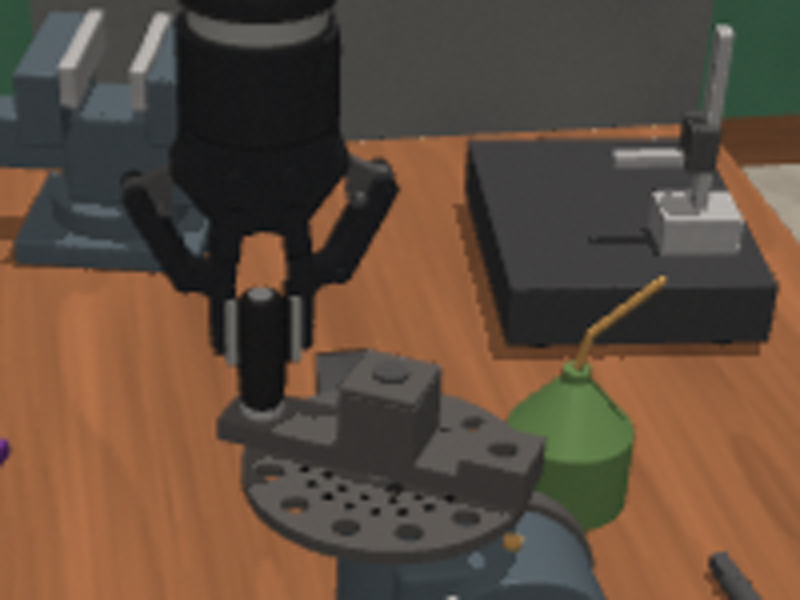

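Emit:
carry_out([
  [1.5, 0.86, -1.18, 0, 0],
  [1.5, 1.09, -0.98, 0, 0],
  [1.5, 1.27, -0.73, 0, 0],
  [1.5, 1.39, -0.45, 0, 0],
  [1.5, 1.46, -0.15, 0, 0],
  [1.5, 1.46, 0.15, 0, 0],
  [1.5, 1.39, 0.45, 0, 0],
  [1.5, 1.27, 0.73, 0, 0],
  [1.5, 1.09, 0.98, 0, 0],
  [1.5, 0.86, 1.18, 0, 0],
])

```text
time_s: 19.15
tool_pos: [623.4, 63.2, 230.2]
orientation: [-0.001, 1.0, -0.005, -0.002]
force: [-3.9, 0.4, 7.3]
opening: 0.283
```

Emit:
carry_out([
  [1.5, 0.6, 1.34, 0, 0],
  [1.5, 0.3, 1.43, 0, 0],
  [1.5, 0, 1.46, 0, 0],
  [1.5, -0.3, 1.43, 0, 0],
  [1.5, -0.6, 1.34, 0, 0],
  [1.5, -0.86, 1.18, 0, 0],
  [1.5, -1.09, 0.98, 0, 0],
  [1.5, -1.27, 0.73, 0, 0],
  [1.5, -1.39, 0.45, 0, 0],
  [1.5, -1.46, 0.15, 0, 0],
])

```text
time_s: 20.4
tool_pos: [561.7, -42.8, 230.6]
orientation: [0.0, 1.0, -0.005, 0.0]
force: [1.8, -2.1, 4.3]
opening: 0.28
```

```bash
python3 w.py; python3 -c "
from h import *
crop('side',230,100,430,250,'f2.png',4)"
```

```text
t 20.4 tcp [561.7 -42.8 230.6] theta -0.61 tilt [ 0.0004 -0.0009] open 0.28 F [ 1.8 -2.1  4.3] M [-0.26 -0.45 -0.06]
delta tool cm [ 0.08 -0.08  0.26] norm 0.29 spin -0.001
radius 70.82245439501304 cw angle from start 0.6907966540240267 0.27969881300759986
```

View pics/f2.png

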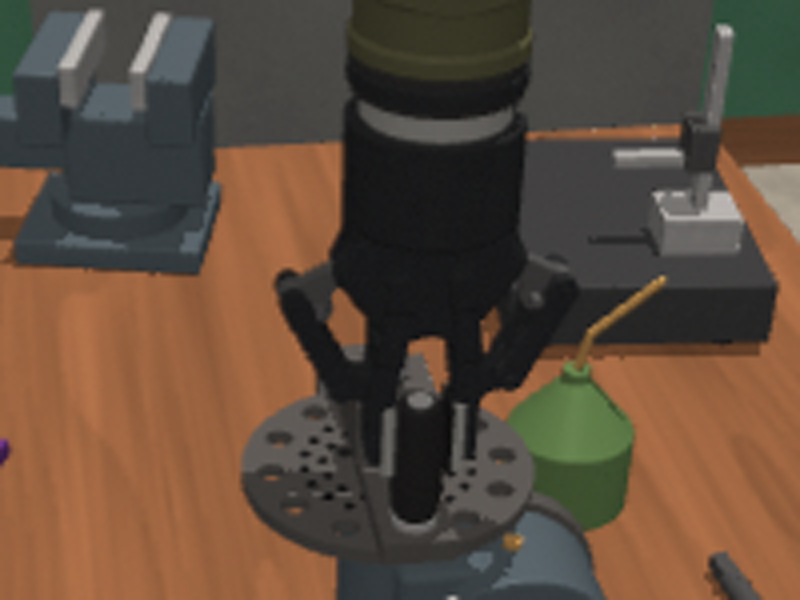

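One full turn done cleanly; the crank sits back where it started. Second turn.

Emit:
carry_out([
  [1.5, -1.43, -0.18, 0, 0],
  [1.5, -1.39, -0.45, 0, 0],
  [1.5, -1.27, -0.73, 0, 0],
  [1.5, -1.09, -0.98, 0, 0],
  [1.5, -0.86, -1.18, 0, 0],
  [1.5, -0.6, -1.34, 0, 0],
  [1.5, -0.3, -1.43, 0, 0],
  [1.5, 0, -1.46, 0, 0],
  [1.5, 0.3, -1.43, 0, 0],
  [1.5, 0.6, -1.34, 0, 0],
])

```text
time_s: 21.7
tool_pos: [502.4, 63.7, 230.4]
orientation: [0.001, 1.0, -0.005, -0.0]
force: [4.0, -4.9, 4.4]
opening: 0.278
```

Emit:
carry_out([
  [1.5, 0.86, -1.18, 0, 0],
  [1.5, 1.09, -0.98, 0, 0],
  [1.5, 1.27, -0.73, 0, 0],
  [1.5, 1.39, -0.45, 0, 0],
  [1.5, 1.46, -0.15, 0, 0],
  [1.5, 1.46, 0.15, 0, 0],
  [1.5, 1.39, 0.45, 0, 0],
  [1.5, 1.27, 0.73, 0, 0],
  [1.5, 1.09, 0.98, 0, 0],
  [1.5, 0.86, 1.18, 0, 0],
])

```text
time_s: 22.95
tool_pos: [623.2, 63.4, 230.3]
orientation: [-0.001, 1.0, -0.005, -0.002]
force: [-1.8, 2.5, 7.1]
opening: 0.28
```

Emit:
carry_out([
  [1.5, 0.6, 1.34, 0, 0],
  [1.5, 0.3, 1.43, 0, 0],
  [1.5, 0, 1.46, 0, 0],
  [1.5, -0.3, 1.43, 0, 0],
  [1.5, -0.6, 1.34, 0, 0],
  [1.5, -0.86, 1.18, 0, 0],
  [1.5, -1.09, 0.98, 0, 0],
  [1.5, -1.27, 0.73, 0, 0],
  [1.5, -1.39, 0.45, 0, 0],
  [1.5, -1.46, 0.15, 0, 0],
])

```text
time_s: 24.2
tool_pos: [561.8, -42.7, 230.6]
orientation: [0.001, 1.0, -0.005, 0.0]
force: [1.9, -2.9, 4.9]
opening: 0.28
```

```bash
python3 w.py
```

```text
t 24.2 tcp [561.8 -42.7 230.6] theta -0.61 tilt [ 0.0001 -0.0014] open 0.28 F [ 1.9 -2.9  4.9] M [-0.34 -0.46 -0.02]
delta tool cm [ 0.07 -0.07  0.26] norm 0.28 spin -0.001
radius 70.74630643842126 cw angle from start 0.6003548734085911 0.28049533969443147
```

Emit:
carry_out([
  [1.5, -1.43, -0.18, 0, 0],
  [1.5, -1.39, -0.45, 0, 0],
  [1.5, -1.27, -0.73, 0, 0],
  [1.5, -1.09, -0.98, 0, 0],
  [1.5, -0.86, -1.18, 0, 0],
  [1.5, -0.6, -1.34, 0, 0],
  [1.5, -0.3, -1.43, 0, 0],
  [1.5, 0, -1.46, 0, 0],
  [1.5, 0.3, -1.43, 0, 0],
  [1.5, 0.6, -1.34, 0, 0],
])

```text
time_s: 25.45
tool_pos: [502.5, 63.9, 230.4]
orientation: [0.001, 1.0, -0.005, -0.0]
force: [2.4, -3.4, 4.6]
opening: 0.282
```

Emit:
carry_out([
  [1.5, 0.86, -1.18, 0, 0],
  [1.5, 1.09, -0.98, 0, 0],
  [1.5, 1.27, -0.73, 0, 0],
  [1.5, 1.39, -0.45, 0, 0],
  [1.5, 1.46, -0.15, 0, 0],
  [1.5, 1.46, 0.15, 0, 0],
  [1.5, 1.39, 0.45, 0, 0],
  [1.5, 1.27, 0.73, 0, 0],
  [1.5, 1.09, 0.98, 0, 0],
  [1.5, 0.86, 1.18, 0, 0],
])

```text
time_s: 26.7
tool_pos: [623.2, 63.4, 230.3]
orientation: [-0.001, 1.0, -0.005, -0.002]
force: [-1.0, 1.9, 8.4]
opening: 0.282
```

Emit:
carry_out([
  [1.5, 0.6, 1.34, 0, 0],
  [1.5, 0.3, 1.43, 0, 0],
  [1.5, 0, 1.46, 0, 0],
  [1.5, -0.3, 1.43, 0, 0],
  [1.5, -0.6, 1.34, 0, 0],
  [1.5, -0.86, 1.18, 0, 0],
  [1.5, -1.09, 0.98, 0, 0],
  [1.5, -1.27, 0.73, 0, 0],
  [1.5, -1.1, 0.38, 0, 0],
  [1.5, -0.9, 0.15, 0, 0],
])

```text
time_s: 27.95
tool_pos: [570.7, -42.1, 230.7]
orientation: [0.001, 1.0, -0.005, 0.0]
force: [3.1, -4.9, 5.9]
opening: 0.284
```

```bash
python3 w.py
```

```text
t 27.95 tcp [570.7 -42.1 230.7] theta -0.61 tilt [ 0.0005 -0.0022] open 0.284 F [ 3.1 -4.9  5.9] M [-0.68 -0.47 -0.01]
delta tool cm [-0.82 -0.    0.27] norm 0.86 spin -0.001
radius 70.51520616467926 cw angle from start 353.36996895050095 0.28355094545635207
```

Emit:
carry_out([
  [1.5, -0.6, 0.05, 0, 0],
  [1.5, -0.3, 0, 0, 0],
  [1.5, -0.2, 0, 0, 0],
  [1.5, 0, 0, 0, 0],
  [1.5, 0, 0, 0, 0],
  [1.5, 0.15, 0, 0, 0],
  [1.5, 0.14, 0, 0, 0],
  [1.5, 0, 0, 0, 0],
  [1.5, 0, 0, 0, 0],
])

```text
time_s: 29.08
tool_pos: [562.1, -42.4, 230.6]
orientation: [0.001, 1.0, -0.005, -0.001]
force: [-0.2, -5.8, 7.7]
opening: 0.284
```

```bash
python3 w.py; python3 -c "
from h import *
crop('side',250,120,410,240,'f3.png',5,[(563.1,28,226),(562.5,-42,257)])
crop('top',230,170,370,310,'f4.png',4)"
```

```text
t 29.07 tcp [562.1 -42.4 230.6] theta -0.59 tilt [-0.0023 -0.0022] open 0.284 F [-0.2 -5.8  7.7] M [-0.75  0.1   0.01]
delta tool cm [ 0.05 -0.04  0.26] norm 0.26 spin -0.0
radius 70.37446291625633 cw angle from start 0.3859211544622525 0.28355162072094964
```

View pics/f3.png

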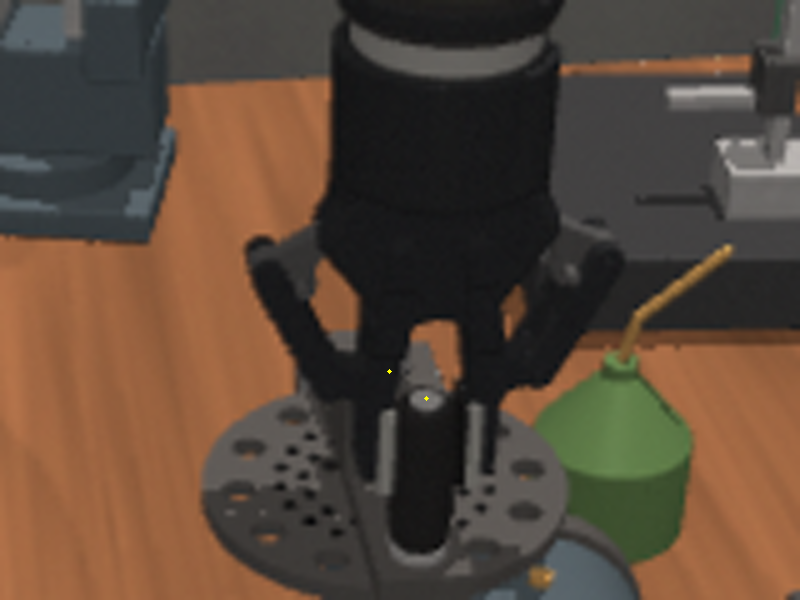

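View pics/f4.png

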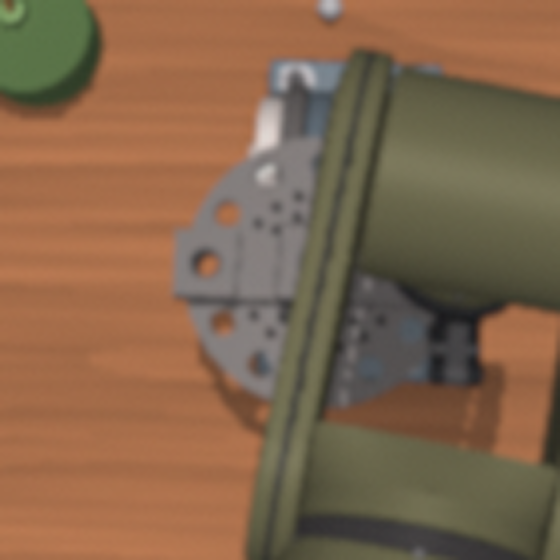

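Emit:
carry_out([
  [3.5, 0, 0, 0, 0],
  [5.5, 0, 0, 0, 0],
  [5.5, 0, 0, 0, 0],
  [5.5, 0, 0, 0, 0],
  [5.5, 0, 0, -1.5, 0],
  [5.5, 0, 0, -2.5, 0],
  [5.5, 0, 0, -2.5, 0],
  [5.5, 0, 2, -1.5, 0],
  [5.5, 0, 4, 0, 0],
  [5.5, 0, 4, 0, 0],
])

```text
time_s: 30.42
tool_pos: [562.1, -143.3, 311.2]
orientation: [0.0, 1.0, -0.005, 0.0]
force: [-0.5, 0.2, -0.6]
opening: 0.642
```

```bash
python3 - <<'E'
from go import *
delta(577.5,-338,290,-18.6)
crop('side',250,120,410,240,'g1.png',5,[(563.1,28,226),(562.5,-42,257)])
crop('top',250,180,370,300,'g2.png',5)
E
```

```text
t 30.43 tcp [ 562.1 -143.3  311.2] theta -0.56 tilt [ 0.0008 -0.0007] open 0.642 F [-0.5  0.2 -0.6] M [ 0.01  0.02 -0.01]
delta tool cm [ 1.73 19.45  2.13] norm 19.65 spin 0.315
```

View pics/g1.png

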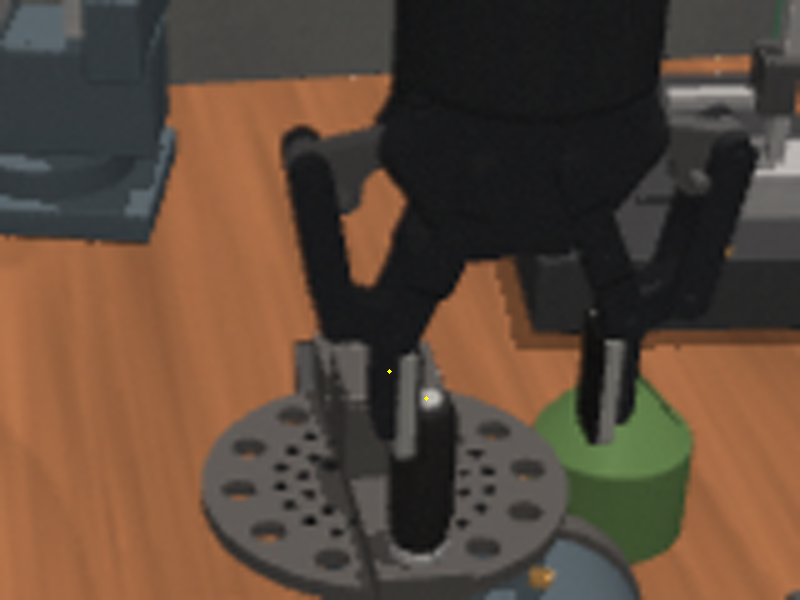

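View pics/g2.png

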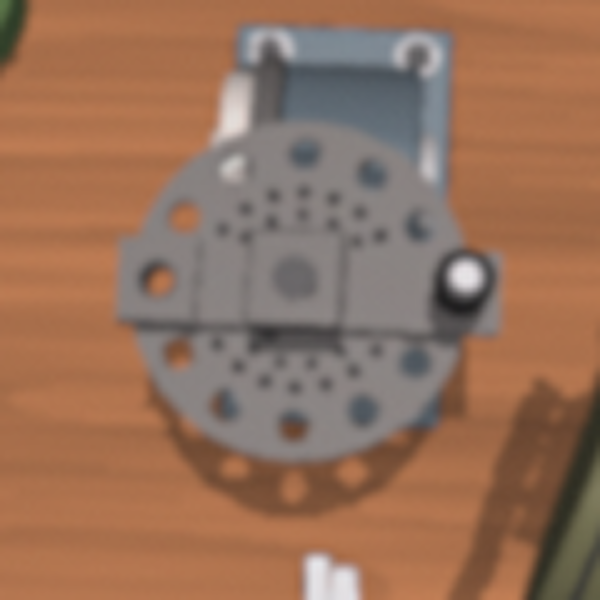

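```bash
python3 - <<'E'
from fit import *
b=176
M=[(0,0,50+b),(-60,0,22+b),(70,0,81+b),(88,18,12+b),(88,-18,12+b),(-77,18,22+b),(-77,-18,22+b)]
T=up([(295,278),(158,279),(464,275),(500,253),(498,332),(121,236),(119,322)],250,180,5)
print(fit(dict(top=M),dict(top=T),[564,29,-1.58]))
print(onz('top',T[1:2],198))
E
```

```text
(array([564.26702715,  28.66468439,  -1.57531456]), {'top': [[-0.1, -0.1], [-0.2, 0.2], [0.5, -0.1], [0.4, -0.3], [0.4, 0.5], [-0.4, 0.2], [-0.7, -0.3]]})
[[564.92219544  88.19873206 198.        ]]
```

Emit:
carry_out([
  [5.5, 0.3, 3.5, 0, 0],
  [5.5, 0.35, 4, 0, 0],
  [5.5, 0.35, 4, 0, 0],
  [5.5, 0.35, 4, 0, 0],
  [5.5, 0.35, 3.9, 0, 0],
  [5.5, 0, 0, 1.5, -0.14],
  [5.5, 0, 0, 1.5, -0.16],
  [5.5, 0, 0, 1.5, -0.16],
  [5.5, 0, 0, 1.5, -0.16],
  [5.5, 0, 0, 1.5, -0.16],
])

```text
time_s: 31.78
tool_pos: [577.0, -335.6, 234.9]
orientation: [-0.0, 0.926, 0.378, -0.0]
force: [-0.3, 0.5, 0.2]
opening: 0.642
```

Emit:
carry_out([
  [5.5, 0, 0, 1.5, -0.16],
  [5.5, 0, 0, 1.5, -0.16],
  [5.5, 0, 0, 1, -0.156],
  [5.5, 0, 0, 0, 0],
  [5.5, 0, 0, 0, 0],
])

```text
time_s: 32.4
tool_pos: [577.4, -335.7, 195.9]
orientation: [0.0, 0.813, 0.583, 0.0]
force: [-0.1, -0.1, -1.3]
opening: 0.645
```

```bash
python3 - <<'E'
from go import *
delta(577.5,-338,78,71.4)
crop('side',230,200,470,380+60,'h1.png',3)
crop('top',390,200,500,310,'h2.png',5,[(577.5,-338,103)])
s=r.silhouettes('top','index_pin_head'); print([(q['position'],q['p']) for q in s]); print(proj('top',[(577.5,-338,103),(577.5,-338,80)]))
E
```

```text
t 32.4 tcp [ 577.4 -335.7  195.9] theta 71.26 tilt [ 0.0005 -0.0003] open 0.645 F [-0.1 -0.1 -1.3] M [-0.01  0.04  0.  ]
delta tool cm [-0.22  0.08 11.79] norm 11.79 spin -0.002
[([194.4, 227.0], 0.2)]
[[465.06402317 238.92650705]
 [462.06585077 239.8286015 ]]
```

View pics/h1.png

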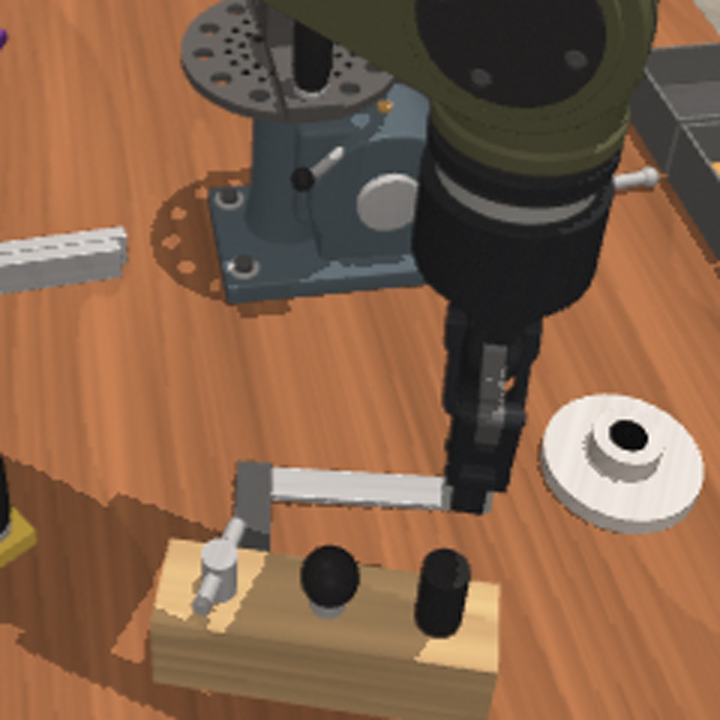

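View pics/h2.png

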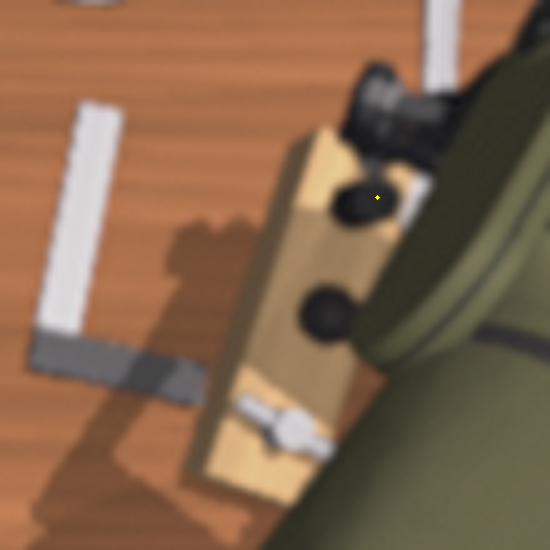

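Emit:
carry_out([
  [5.5, -0.2, 0.1, 1.5, -0.002],
  [5.5, 0, 0, 2.5, 0],
  [5.5, 0, 0, 2, 0],
  [5.5, 0, 0, 0, 0],
  [5.5, 0, 0, 0, 0],
])

```text
time_s: 33.17
tool_pos: [577.9, -337.8, 135.8]
orientation: [0.0, 0.812, 0.584, 0.0]
force: [0.1, 0.7, -0.0]
opening: 0.644
```

```bash
python3 - <<'E'
from go import *
delta(577.5,-338,78,71.4)
crop('side',300,300,460,440,'h3.png',5)
crop('top',390,200,500,310,'h4.png',5,[(577.5,-338,103)])
E
```

```text
t 33.17 tcp [ 577.9 -337.8  135.8] theta 71.5 tilt [ 0.0006 -0.0004] open 0.644 F [ 0.1  0.7 -0. ] M [0.01 0.05 0.03]
delta tool cm [-0.03 -0.04  5.78] norm 5.78 spin 0.002
```

View pics/h3.png

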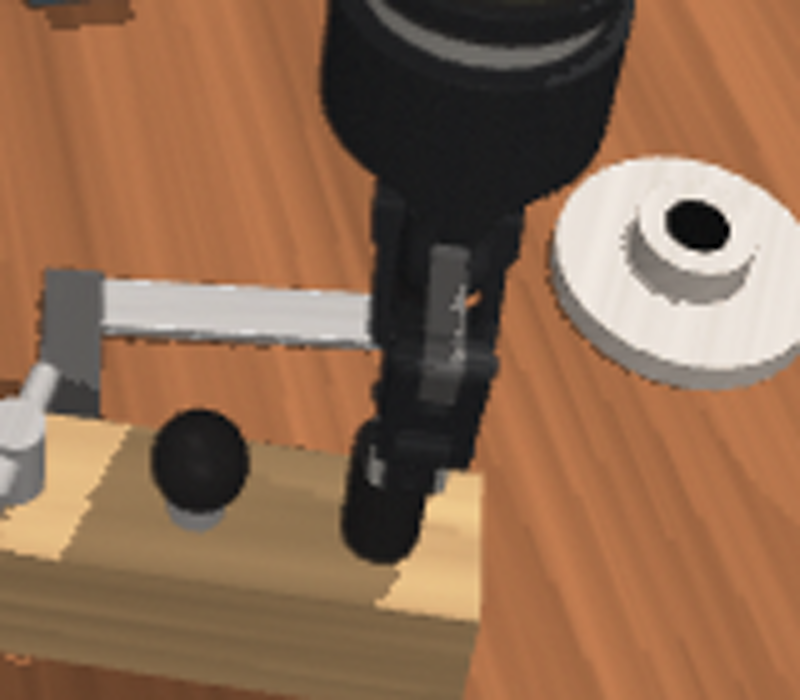

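View pics/h4.png

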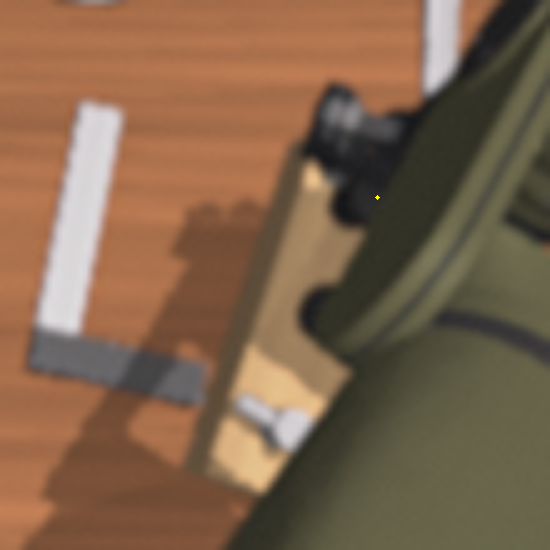

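Emit:
carry_out([
  [5.5, 0, -0.05, 2, 0],
  [5.5, 0, 0, 2, 0],
  [5.5, 0, 0, 1.7, 0],
  [5.5, 0, 0, 0, 0],
  [5.5, 0, 0, 0, 0],
  [1.5, 0, 0, 0, 0],
  [1.5, 0, 0, 0, 0],
  [1.5, 0, 0, 0, 0],
  [1.5, 0, 0, 0, 0],
  [1.5, 0, 0, 0, 0],
], force=50)

```text
time_s: 34.52
tool_pos: [577.6, -338.2, 79.6]
orientation: [0.001, 0.812, 0.584, 0.0]
force: [-0.7, -2.0, 4.8]
opening: 0.279
```

```bash
python3 - <<'E'
from go import *
delta(577.5,-338,78,71.4)
crop('side',300,300,460,440,'h5.png',5)
E
```

```text
t 34.52 tcp [ 577.6 -338.2   79.6] theta 71.51 tilt [ 0.0015 -0.0016] open 0.279 F [-0.7 -2.   4.8] M [-0.3   0.13  0.02]
delta tool cm [ 0.02 -0.02  0.16] norm 0.16 spin 0.002
```

View pics/h5.png

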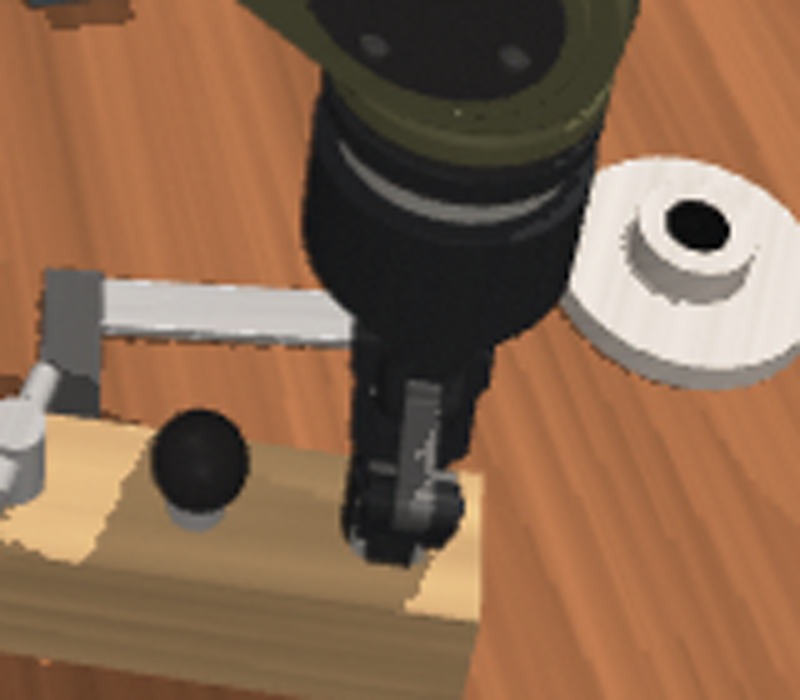

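Emit:
carry_out([
  [1.5, 0, 0, -1, 0],
  [1.5, 0, 0, -2, 0],
  [1.5, 0, 0, -2.5, 0],
  [1.5, 0, 0, -3, 0],
  [1.5, 0, 0, -4, 0],
  [1.5, 0, 0, -4, 0],
  [1.5, 0, 0, -4, 0],
  [1.5, 0, 0, -4, 0],
  [1.5, 0, 0, -3, 0],
  [1.5, 0, 0, 0, 0],
])

```text
time_s: 35.83
tool_pos: [577.8, -337.4, 356.0]
orientation: [0.002, 0.811, 0.584, 0.001]
force: [0.1, -0.5, -0.8]
opening: 0.282
```

Emit:
carry_out([
  [1.5, 0, 0, 0, 0.15],
  [1.5, 0, 0, 0, 0.16],
  [1.5, 0, 0, 0, 0.16],
  [1.5, 0, 0, 0, 0.16],
  [1.5, 0, 0, 0, 0.16],
  [1.5, 0, 0, 0, 0.16],
  [1.5, 0, 0, 0, 0.16],
  [1.5, 0, 0, 0, 0.138],
  [1.5, 0, 0, 0, 0],
])

```text
time_s: 36.95
tool_pos: [576.5, -336.8, 350.0]
orientation: [-0.002, 1.0, 0.001, -0.002]
force: [-0.1, -0.5, -1.2]
opening: 0.273
```

```bash
python3 - <<'E'
from go import *
delta(563.4,88,345,0)
im=r.capture('side'); cv2.imwrite('pics/i1.png',im[:,:,::-1])
E
```

```text
t 36.95 tcp [ 576.5 -336.8  350. ] theta 0.1 tilt [-0.0038  0.0032] open 0.273 F [-0.1 -0.5 -1.2] M [0.02 0.08 0.06]
delta tool cm [ -1.23 -42.48   0.64] norm 42.5 spin 0.002
```

View pics/i1.png

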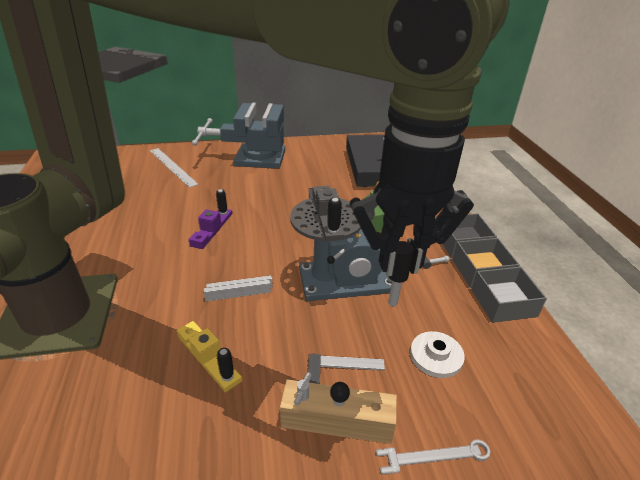

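Emit:
carry_out([
  [1.5, -0.12, -3.2, 0, 0.002],
  [1.5, -0.12, -4.5, 0, 0],
  [1.5, -0.12, -4.5, 0, 0],
  [1.5, -0.12, -4.5, 0, 0],
  [1.5, -0.12, -4.5, 0, 0],
  [1.5, -0.12, -4.5, 0, 0],
  [1.5, -0.12, -4.5, 0, 0],
  [1.5, -0.12, -4.5, 0, 0],
  [1.5, -0.12, -4.5, 0, 0],
  [1.5, -0.12, -3.3, 0, 0],
])

```text
time_s: 38.25
tool_pos: [565.2, 89.5, 352.3]
orientation: [-0.0, 1.0, 0.001, -0.001]
force: [0.4, -0.7, -0.8]
opening: 0.28
```

Emit:
carry_out([
  [1.5, 0, 0, 1, 0],
  [1.5, 0, 0, 2, 0],
  [1.5, 0, 0, 2, 0],
  [1.5, 0, 0, 0, 0],
  [1.5, 0, 0, 0, 0],
])

```text
time_s: 38.88
tool_pos: [566.0, 87.0, 303.3]
orientation: [0.0, 1.0, -0.001, -0.0]
force: [0.4, -0.3, -1.5]
opening: 0.276
```

```bash
python3 - <<'E'
from go import *
delta(563.4,88,280,0)
crop('side',230,80,390,220,'i2.png',5,[(563.4,88,198)])
crop('top',230,150,370,290,'i3.png',4)
E
```

```text
t 38.88 tcp [566.   87.  303.3] theta -0.16 tilt [-0.0001 -0.    ] open 0.276 F [ 0.4 -0.3 -1.5] M [ 0.01 -0.03 -0.06]
delta tool cm [-0.26 -0.1   2.33] norm 2.34 spin -0.003
```

View pics/i2.png

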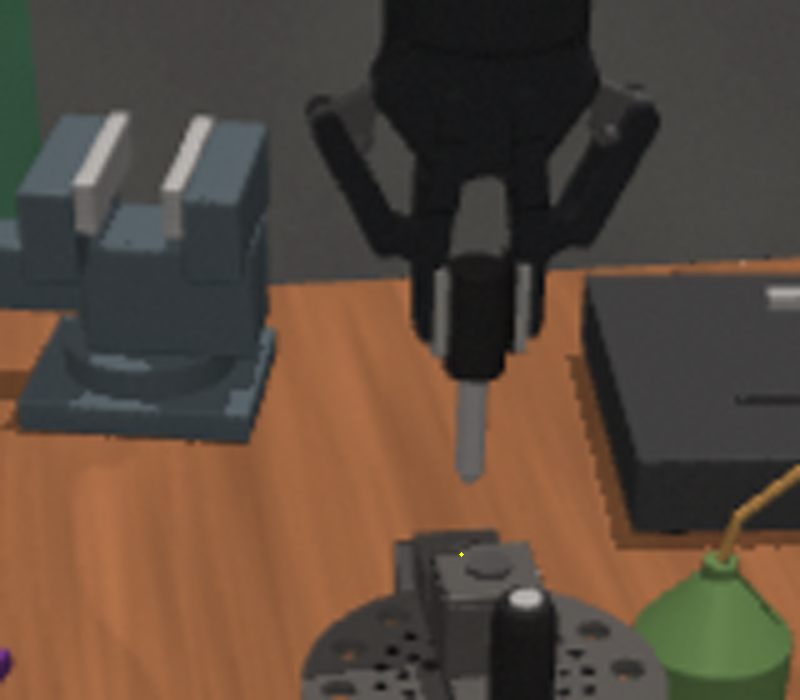

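View pics/i3.png

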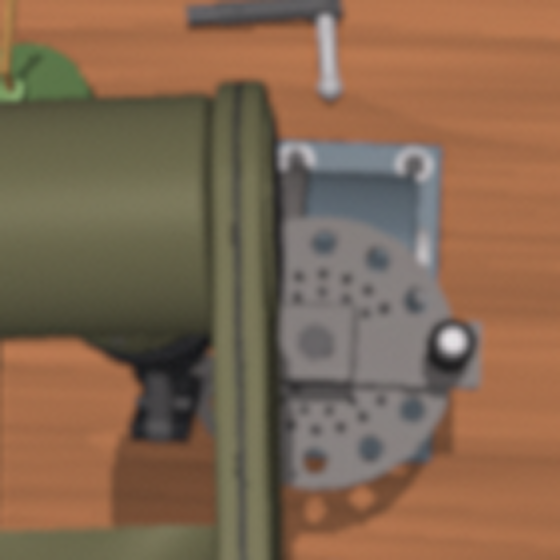

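```bash
python3 - <<'E'
from fit import *
print(proj('side',[(566,87,231.7),(566,87,281.7),(566,87,326.7)]), up([(470,481),(475,372),(482,262)],230,80,5))
print(onz('side',up([(470,481)],230,80,5),231.7))
E
```

```text
[[323.53064717 176.48289379]
 [324.27198089 154.48108616]
 [324.98331227 133.36716966]] [[323.6 175.8]
 [324.6 154. ]
 [326.  132. ]]
[[566.66103548  89.80650487 231.7       ]]
```

Emit:
carry_out([
  [1.5, -0.25, -0.1, 0.5, 0],
  [1.5, 0, 0, 1, 0],
  [1.5, 0, 0, 0.7, 0],
  [1.5, 0, 0, 0, 0],
  [1.5, 0, 0, 0, 0],
])

```text
time_s: 39.6
tool_pos: [563.4, 88.6, 281.3]
orientation: [-0.0, 1.0, -0.001, 0.0]
force: [-0.1, -0.5, -0.4]
opening: 0.276
```

```bash
python3 - <<'E'
from go import *
delta(563.4,88,260,0)
crop('side',280,120,380,220,'i4.png',6,[(563.9,90.6,198)])
E
```

```text
t 39.6 tcp [563.4  88.6 281.3] theta -0.11 tilt [0. 0.] open 0.276 F [-0.1 -0.5 -0.4] M [0.04 0.07 0.01]
delta tool cm [-0.    0.06  2.13] norm 2.13 spin -0.002
```

View pics/i4.png

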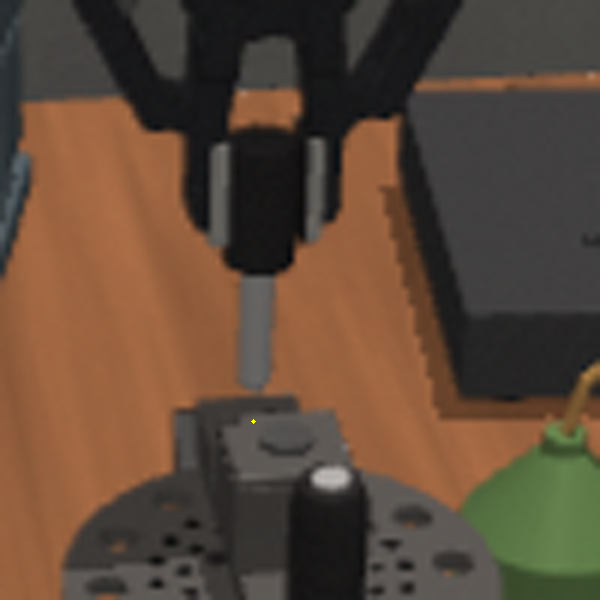

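Emit:
carry_out([
  [1.5, 0, 0.05, 0.6, 0],
  [1.5, 0, 0, 0.5, 0],
  [1.5, 0, 0, 0.4, 0],
  [1.5, 0, 0, 0.3, 0],
  [1.5, 0, 0, 0, 0],
  [1.5, 0, 0, 0, 0],
])

```text
time_s: 40.4
tool_pos: [563.4, 88.0, 263.4]
orientation: [0.0, 1.0, -0.001, 0.0]
force: [-0.6, -0.2, -1.6]
opening: 0.278
```

```bash
python3 - <<'E'
from go import *
delta(563.4,88,260,0)
E
```

```text
t 40.4 tcp [563.4  88.  263.4] theta -0.12 tilt [ 0.     -0.0001] open 0.278 F [-0.6 -0.2 -1.6] M [-0.13  0.02 -0.01]
delta tool cm [-0.    0.    0.34] norm 0.34 spin -0.002
```

Emit:
carry_out([
  [1.5, 0, 0, 0.4, 0],
  [1.5, 0, 0, 0.5, 0],
  [1.5, 0, 0, 0.5, 0],
  [1.5, 0, 0, 0.4, 0],
  [1.5, 0, 0, 0.4, 0],
  [1.5, 0, 0, 0, 0],
  [1.5, 0, 0, 0, 0],
])

```text
time_s: 41.28
tool_pos: [563.2, 88.0, 241.1]
orientation: [0.0, 1.0, -0.001, -0.0]
force: [-0.1, -1.0, -1.9]
opening: 0.278
```

```bash
python3 - <<'E'
from go import *
delta(563.4,88,219.6,0)
E
```

```text
t 41.27 tcp [563.2  88.  241.1] theta -0.12 tilt [-0.0005 -0.0001] open 0.278 F [-0.1 -1.  -1.9] M [-0.18  0.02 -0.  ]
delta tool cm [ 0.02 -0.    2.15] norm 2.15 spin -0.002
```

Already into the plate hole with no resistance; continue home.

Emit:
carry_out([
  [1.5, 0, 0, 0.4, 0],
  [1.5, 0, 0, 0.5, 0],
  [1.5, 0, 0, 0.5, 0],
  [1.5, 0, 0, 0.4, 0],
  [1.5, 0, 0, 0.3, 0],
  [1.5, 0, 0, 0.1, 0],
  [1.5, 0, 0, 0, 0],
  [1.5, 0, 0, 0, 0],
])

```text
time_s: 42.28
tool_pos: [563.3, 88.1, 219.4]
orientation: [0.0, 1.0, -0.001, -0.0]
force: [-0.5, -2.0, -0.0]
opening: 0.278
```

```bash
python3 - <<'E'
from go import *
delta(563.4,88,219.6,0)
crop('side',280,120,380,220,'i5.png',6)
E
```

```text
t 42.27 tcp [563.3  88.1 219.4] theta -0.11 tilt [-0.0001 -0.0001] open 0.278 F [-0.5 -2.  -0. ] M [-0.31  0.14  0.01]
delta tool cm [ 0.01  0.01 -0.02] norm 0.02 spin -0.002
```

View pics/i5.png

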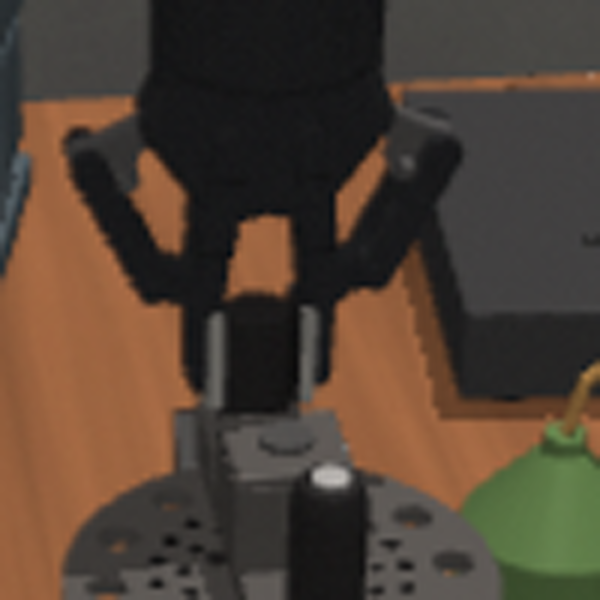

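Emit:
carry_out([
  [1.5, 0, 0, 0.1, 0],
  [1.5, 0, 0, 0.1, 0],
  [1.5, 0, 0, 0, 0],
])

```text
time_s: 42.7
tool_pos: [563.8, 88.2, 218.9]
orientation: [-0.0, 1.0, -0.001, 0.001]
force: [-2.4, -1.1, 6.2]
opening: 0.278
```

Emit:
carry_out([
  [3.5, 0, 0, 0, 0],
  [5, 0, 0, 0, 0],
  [5, 0, 0, 0, 0],
  [5, 0, 0, 0, 0],
  [5, 0, 0, -1, 0],
  [5, 0, 0, -2, 0],
  [5, 0, 0, -2, 0],
  [5, 0, -2, -2, 0],
  [5, 0, -4, -2, 0],
  [5, 0, -4, -1, 0],
])

```text
time_s: 43.95
tool_pos: [564.0, 190.3, 320.7]
orientation: [-0.001, 1.0, -0.001, 0.002]
force: [-0.3, -0.3, 0.9]
opening: 0.584
```

Emit:
carry_out([
  [5, 0, -4, 0, 0],
  [5, 0, -4, 0, 0],
  [5, 0, -4, 0, 0],
  [5, 0, 0, 0, 0],
])

```text
time_s: 44.45
tool_pos: [563.0, 311.5, 318.3]
orientation: [-0.0, 1.0, 0.001, 0.0]
force: [0.3, 0.2, 0.5]
opening: 0.587
```

```bash
python3 - <<'E'
from go import *
delta(563.4,88,219.6,0)
crop('side',260,120,400,240,'j1.png',5)
crop('top',250,180,370,300,'j2.png',5)
cv2.imwrite('pics/j3.png',r.capture('side')[:,:,::-1])
E
```

```text
t 44.45 tcp [563.  311.5 318.3] theta 0.13 tilt [0.0004 0.0009] open 0.587 F [0.3 0.2 0.5] M [-0.    0.03 -0.07]
delta tool cm [-2.000e-02  2.236e+01  9.850e+00] norm 24.44 spin 0.002
```

View pics/j1.png

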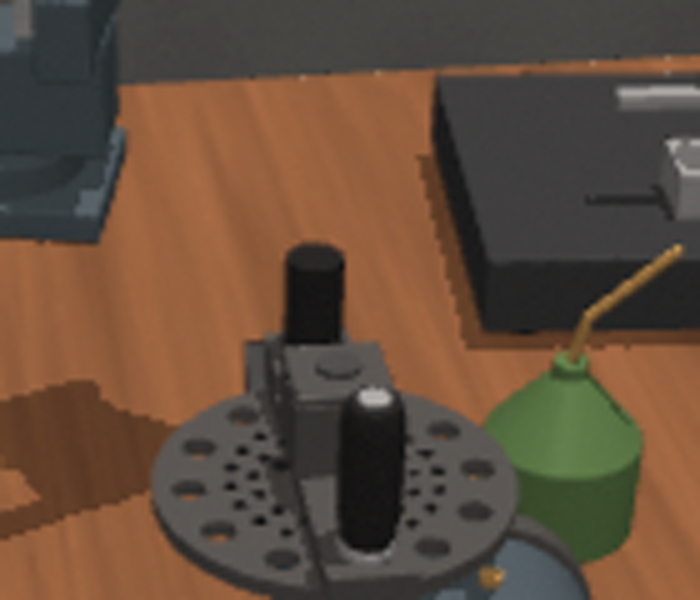

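View pics/j2.png

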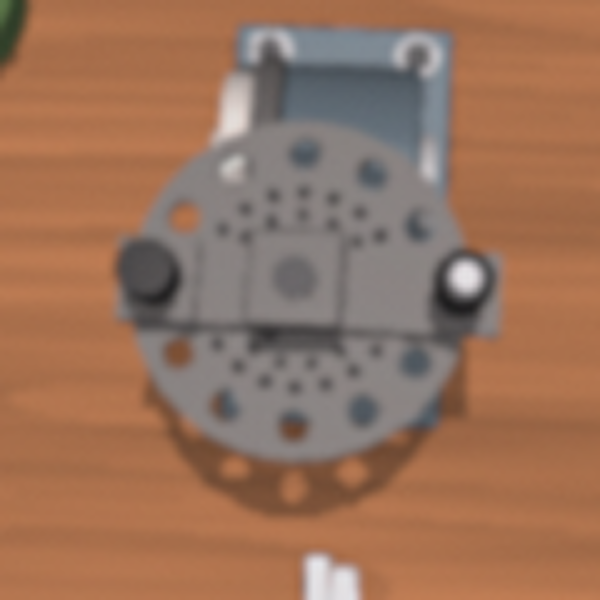

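View pics/j3.png

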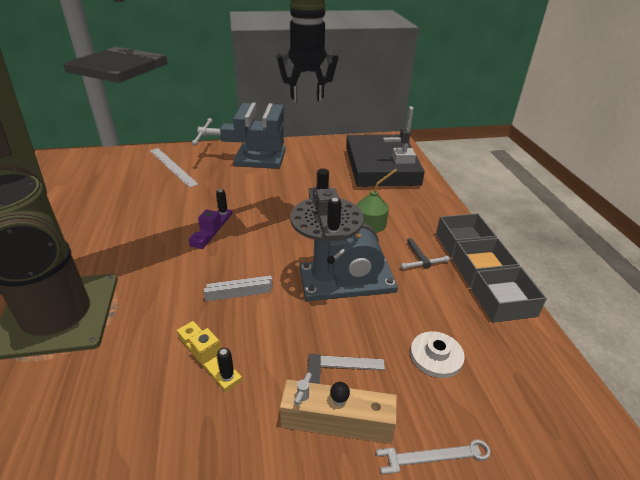

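```bash
python3 - <<'E'
from fit import *
print(tri(up([(315,257)],260,120,5),up([(148,269)],250,180,5)), proj('side',[(563.9,90.5,243)]),up([(315,257)],260,120,5))
r.sign_off()
E
```

```text
(array([564.03281519,  87.75257289, 244.2237146 ]), np.float64(0.42936235033539344)) [[322.38548473 170.88415357]] [[322.6 171. ]]
the job is handed in; nothing more can be done
```

The crank is on the shaft and wound three full turns clockwise, and the index pin is pushed home. I handed the job in at about 44.6 s of the 72 s allowed; the sign-off reports no verdict.

- **Crank:** I picked the grey crank, not the purple or yellow one. It went down on the square shaft with only light contact on the taper. I wound it by its grip, went about 2° past three turns to take up the socket play, then came back. It stands about 0.3° from square to the machine and looks fully down.
- **Index pin:** I took the plain cylindrical-headed pin. It went through the crank arm and into the plate hole without resistance until the head touched the bush. The last top and side pictures put the top of its head at z = 244.2 mm, against 243 mm when fully home, and above the hole to within 1 mm.
- **Other things:** the last pictures show the other pins and the bystanders in view where they were. The vee block is the exception. It was last seen in place before the winding, is hidden in the final pictures and was not checked again. The gripper is open and clear of everything.
- **Checks that disagreed:** the two cameras differed by about 2 mm on where the plate centre is. I settled this by the contact forces and the arm's own position readings.
- **Not measured directly:** the shaft's angle. The turn count rests on the path of the grip. Within the socket's play, the shaft could be up to about 3° short of exactly three turns, which is within the 7.5° allowed.

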